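# Dry the component boxes: load, latch, start

## Task

Put every closed component box that lies on the bench into the open dry box, then shut its lid, swing the latch's loop down so that its bar lies behind the hook on the lid, and throw the lever over until it locks and the loop is tight. Only then start the drying on the key panel: press the bar-shaped key, then the small round key, then the large round key, each fully down and one at a time. Leave everything else on the bench where it lies.

Things in the scene. Friction and masses are not known exactly. Their poses are not given: they have to be found in the camera images.
- parts_1: closed parts box with a labelled lid, blue, 46 x 66 x 26 mm high; short side along its x, long side along its y; origin at the centre of its underside; grasp it across the short side; its lid is fixed shut. May be absent.
- parts_2: closed parts box with a labelled lid, tan, 52 x 72 x 30 mm high; short side along its x, long side along its y; origin at the centre of its underside; grasp it across the short side; its lid is fixed shut. May be absent.
- parts_3: closed parts box with a labelled lid, blue, 46 x 66 x 26 mm high; short side along its x, long side along its y; origin at the centre of its underside; grasp it across the short side; its lid is fixed shut. May be absent.
- parts_4: closed parts box with a labelled lid, tan, 52 x 72 x 30 mm high; short side along its x, long side along its y; origin at the centre of its underside; grasp it across the short side; its lid is fixed shut. May be absent.
- dry_box: grey open metal case fixed to the bench, outside 188 (x) x 212 (y) x 50 mm high, walls 6 mm, floor 6 mm thick, so the inside is 176 x 200 mm, 44 mm deep; origin on the bench under the middle of the case, z up. Its lid is hinged along the far (+x) rim; the draw latch stands outside the middle of its -y side, its parts all in the plane x = 0 of this frame. Lever pivot: at y = -156, z = 67 mm, axis along x. When the lid is shut its top is at z = 58 mm.
- lid (a joint): lid of the dry box, rad: 0 shut, grows as it opens (about 1.85 at the start, end stop 2.05). It turns about a line along the case's y at x = +98, z = 50 mm of the case. It stays where it is left: about 2 N at its free edge moves it down.
- lid_edge (a point): middle of the lid's free (front) edge, on the lid's top face; 192 mm from the hinge line, plate 8 mm thick and 214 mm wide. With the lid open, the top face looks away from the robot.
- keeper (a point): point on the lid's -y edge where the centre of the loop's bar sits when latched: at x = 0, y = -92, z = 67 mm of the case when the lid is shut. The hook is a steel plate 26 mm wide (along x) and 5 mm thick that rises 18 mm above the lid's top, its bearing face 4 mm to the -y side of this point, with a small lip at its top towards +y; beyond it (+y) a flat strike plate 3 mm thick on the lid carries the bar.
- lever (a joint): latch lever, rad: 0 fully open (it stands nearly upright, leaning 26 deg from vertical towards the box), grows as it swings away from the box; 1.885 is the dead centre, end stop 2.147 (lying away from the box, 7 deg below level). It stays where it is left. The lever's grip is a bar 26 mm wide (along x), 9 mm thick, ending 92 mm from the pivot. Hooked, it takes about 3 to 5 N at the grip to push it over the dead centre; unhooked it moves almost freely.
- loop (a joint): swing of the loop, rad: about -0.5 at the start (raised, leaning away from the box), grows as it swings over to the box. It turns on a cross pin 20 mm from the lever pivot; in the plane x = 0 of the case the pin lies at 72 deg + lever, the loop points at 65 deg + lever - loop (from the case's +y towards up). Steeper than 45 deg it stays put, lower it sinks. It comes down after the lid, on top of it.
- loop_bar (a point): centre of the loop's cross bar (8 mm thick, 54 mm long along x), 80 mm from the cross pin; the loop's two side rods are 27 mm either side of the middle
- loop_tab (a point): upper face of the rubber finger tab that sticks out 26 mm beyond the bar, 26 mm wide and 8 mm thick, tilted 15 deg upward from the loop's direction; pushing it over and down swings the loop. Raised, it reaches 205 mm above the bench: carry things over it or past it
- loop_stretch (a joint): stretch of the loop's spring rods, m: 0 slack, about 0.003 when latched tight on the hook
- key_panel: grey panel box with a black top, 85 (x) x 150 (y) x 40 mm high, fixed on the bench; origin under its middle. Three white spring keys stand in a row along its y, 11 mm proud of the top (their top faces 51 mm above the bench), travel 6 mm, 1 N to start and 4 N fully down
- bar_key (a joint): travel of the bar-shaped key (38 x 16 mm, at the panel's middle), m, 0 up, 0.006 fully down
- small_key (a joint): travel of the small round key (18 mm across, at y = +45 mm of the panel), m
- large_key (a joint): travel of the large round key (32 mm across, at y = -45 mm of the panel), m
- brush: black antistatic brush, 115 mm, bystander
- pen: marker pen, 125 mm, bystander
- nippers: nippers with orange handles, 120 mm, bystander
- tape: roll of black tape, 73 mm across, 19 mm high, bystander
- calipers: digital calliper, 208 mm, bystander
- wick: small flat reel, 42 mm across, bystander

How it is judged:
By the outcome, as a careful person would: the job done as asked, in the order asked, and still so for the second after the job is handed in, with the robot touching nothing.
Of parts_1, parts_2, parts_3, parts_4 only 2 to 4 are there at a start; the rules pass over those that are not, and their reading is None.
At some moment in a run one of parts_1, parts_2, parts_3, parts_4 may be knocked a few centimetres aside while the robot is not near it.
Once in a run the grip may slacken for a moment while it holds something.
It also fails if it takes over 210 s, if anything falls off the work surface, if the arm or the gripper's body presses on something with over 40 N, if the wrist force passes 120 N, or if a joint passes its speed limit or range.

## Robot

A 6-joint arm with a two-finger parallel gripper is mounted at the origin on a cart in front of the work surface, level with it; the furniture and walls round the work are solid. World frame = base frame: x ahead of the robot, y to its left, z up, the work surface at z = 0. Lengths are in m, angles in degrees, forces in N, time in s.
With the tool pointing down it reaches from about 0.375 to 0.9 m from the base axis. Payload 3.1 kg.
Tool frame: the origin (TCP) lies midway between the tips of the shut fingers; the grasp point (between the pads) lies bot.hold_point_z behind it (bot.hold_point_z is the distance from the TCP to the grasp point, in m); z points along the fingers, y is the direction in which the jaws open and shut (so a half turn about z gives the same grasp; the last joint's range is limited). The gripper opens to 87 mm and grips with 3 to 60 N. Pads are 19 mm wide; open, the fingers measure 117 mm over their backs; the gripper's body (75 mm by 190 mm) begins 51 mm behind the grasp point.
Start: joints at [-10.227, 30.224, 82.088, -0, 67.689, -10.227], TCP at [0.625, 0, 0.223] pointing down, gripper open.
Joint ranges: [-176.69, 176.69], [-43.24, 126.21], [12.49, 139.97], [-82, 262], [0, 151.66], [-163.58, 163.58]. Speed limits (degrees/s): [159.86, 159.86, 180, 180, 180, 180].

## Interface

Orientations are given as a 3x3 rotation matrix whose columns are the frame's x, y, z axes.
In Python, from rig import bot, vision, hand_in gives the robot as it stands. The module is installed in compiled form; this text tells all that it offers.
- The arm moves only by the shell command python3 -m handwheel 'ROWS'. ROWS is JSON, a list of rows, each an object of numbers: "hand": the gripper's target within -1 to 1 (fully open at 1, half-way at 0, shut at -1); "dx", "dy", "dz": the shift along the world's x, y, z in cm; "wx", "wy", "wz": the turn, a rotation vector about the world's x, y, z in rad. In form: [{"hand": .., "dx": .., "dy": .., "dz": .., "wx": .., "wy": .., "wz": ..}, ...]. A call has 1 to 10 rows; each row shifts and turns the commanded pose from where the row before left it; what a row does not reach is not made up. A row lasts 1/10 s, in which the tool goes at most 50 mm and 8.59 degrees, less where a joint would pass 70% of its speed; a pose out of reach is approached as far as the arm can. A call with a gripper value outside its range is refused whole. The fingers move at their own pace and stop on an object; the grip force is fixed at half the most. Time passes only in rows, so rows that do not move let the fingers close. It gives the time, the measured TCP pose, the force and the opening at its end, in the units of the state.
- bot.read_state(): the state, without advancing time (a new reading comes with each control period).
- vision.capture(name): name is "scene" or "side" or "wrist"; returns (picture, depth): 420x560x3 uint8, red, green, blue; 420x560 float32, m along the optical axis (not along the pixel's ray), 0 where there is no reading.
- vision.get_calibration(name): a dict with "fx", "fy", "cx", "cy" (pixels), "k1" (the pictures are not rectified: a ray, as slopes to the right and down, at radius r is drawn at 1 + k1 r^2 times it, then the intrinsics apply), "rvec" (rotation vector, rad) and "tvec" (3), from world to camera coordinates, as OpenCV has them. Camera axes: x right, y down, z forward; pixel columns grow to the right and rows downward; lengths in m; the calibration is good to about 2 mm. A picture is of the moment at which its call begins: read the wrist's pose just before it. get_calibration takes no time and is no camera call; for the wrist camera it gives the pose at the moment of the call.
- hand_in(): hands the job in, once; it reports no verdict.
The state is a dict: "time_s": time; "joint_positions": joint angles; "qvel": joint speeds; "tau": joint torques, N m; "position": TCP position; "tcp_rot": TCP orientation; "force": force on the tool from outside, world axes, zero at the start; "moment": the same for the moment, N m; "opening": opening from 0.0 (shut) to 1.0 (fully open).
Only numpy, scipy, OpenCV 4.12 (cv2) and the standard library are available. Lean on these libraries where they do the work, as an engineer would, in place of code of your own. Each camera call takes 0.05 s, during which the arm holds its last target.

## Working session

There is one attempt and no reset: what is moved stays moved. The work goes in short steps, Python scripts to look and compute and a shell command to move; the robot and the scene stay as the last step left them, time stands still between calls to the robot, and variables do not carry over. Pictures are saved under pics/ and viewed, and the job is handed in when it is done.

```bash
ls; mkdir -p pics
cat > h.py <<'E'
import numpy as np, cv2, pickle
from rig import bot, vision
def cap(name, fn=None):
    cal=vision.get_calibration(name)
    im,d=vision.capture(name)
    if fn: cv2.imwrite('pics/'+fn+'.png', im[:,:,::-1])
    pickle.dump((im,d,cal),open('/tmp/%s.pkl'%(fn or name),'wb'))
    return im,d,cal
def load(fn): return pickle.load(open('/tmp/%s.pkl'%fn,'rb'))
def ray(cal,u,v):
    x=(np.asarray(u,float)-cal['cx'])/cal['fx']; y=(np.asarray(v,float)-cal['cy'])/cal['fy']
    rd=np.hypot(x,y); r=rd.copy() if hasattr(rd,'copy') else rd
    for _ in range(20): r=rd/(1+cal['k1']*r*r)
    s=1/(1+cal['k1']*r*r)
    R=cv2.Rodrigues(np.array(cal['rvec'],float))[0]; t=np.array(cal['tvec'],float).reshape(3)
    dc=np.stack([x*s,y*s,np.ones_like(x*s)],-1)
    return -R.T@t, dc@R
def onz(cal,u,v,z):
    o,d=ray(cal,u,v); k=(z-o[2])/d[...,2]
    return o+d*k[...,None]
def cloud(im,d,cal):
    v,u=np.mgrid[0:d.shape[0],0:d.shape[1]]
    o,dr=ray(cal,u,v); P=o+dr*d[...,None]; P[d<=0]=np.nan
    return P
def proj(cal,p):
    R=cv2.Rodrigues(np.array(cal['rvec'],float))[0]; t=np.array(cal['tvec'],float).reshape(3)
    c=np.atleast_2d(p)@R.T+t; x=c[:,:2]/c[:,2:]; r2=(x**2).sum(1,keepdims=True); x=x*(1+cal['k1']*r2)
    return x*[cal['fx'],cal['fy']]+[cal['cx'],cal['cy']]
def st():
    s=bot.read_state(); print(round(s['time_s'],2),np.round(s['position'],4),'F',np.round(s['force'],1),'op',round(s['opening'],3)); print(np.round(s['tcp_rot'],3).tolist(),np.round(s['joint_positions'],1))
E
python3 - <<'E'
from h import *
st(); print(bot.hold_point_z)
for n in ['scene','side','wrist']:
    im,d,c=cap(n,n+'0'); print(n,c, ray(c,280,210))
E
```

```text
pics
0.0 [6.243e-01 2.000e-04 2.216e-01] F [-0.9 -0.5 -0.1] op 0.999
[[-0.0, 1.0, -0.002], [1.0, 0.0, 0.0], [0.0, -0.002, -1.0]] [-10.2  30.3  82.2  -0.   67.7 -10.2]
0.0187
scene {'fx': 384.23447803554467, 'fy': 384.23447803554467, 'cx': 280.5173405691431, 'cy': 206.40786779823364, 'k1': -0.051300144209713086, 'rvec': array([ 1.22557895, -2.34555181,  0.88638986]), 'tvec': array([0.22753   , 0.43355587, 0.87642688])} (array([-0.09846654,  0.32243844,  0.9456228 ]), array([ 0.55422631, -0.36160287, -0.74977715]))
side {'fx': 409.42496097167304, 'fy': 409.42496097167304, 'cx': 278.66169803332787, 'cy': 209.03101095241175, 'k1': -0.07937324788860008, 'rvec': array([ 2.14817915, -0.15268773,  0.05037527]), 'tvec': array([-0.49445453,  0.12551409,  1.12698986])} (array([ 0.39406543, -0.93075297,  0.71327172]), array([ 0.09834858,  0.8279934 , -0.55206047]))
wrist {'fx': 372.1742919763004, 'fy': 372.1742919763004, 'cx': 273.0470018317182, 'cy': 208.45287658895836, 'k1': -0.07756595863762276, 'rvec': array([-2.87598434e+00,  2.38820936e-04,  2.38393798e-03]), 'tvec': array([-0.62287423, -0.03167788,  0.38984831])} (array([0.62351857, 0.07152907, 0.38349144]), array([ 0.01703228, -0.26651355, -0.96387071]))
```

View pics/scene0.png

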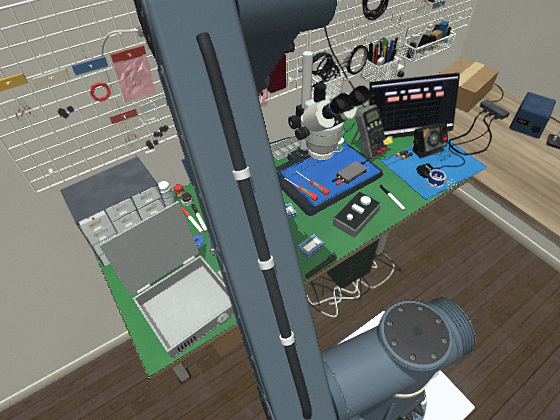

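View pics/side0.png

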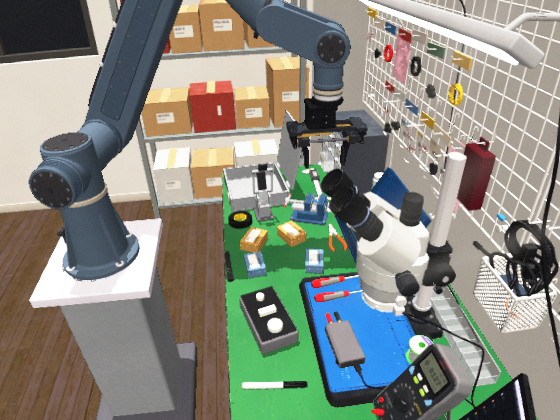

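View pics/wrist0.png

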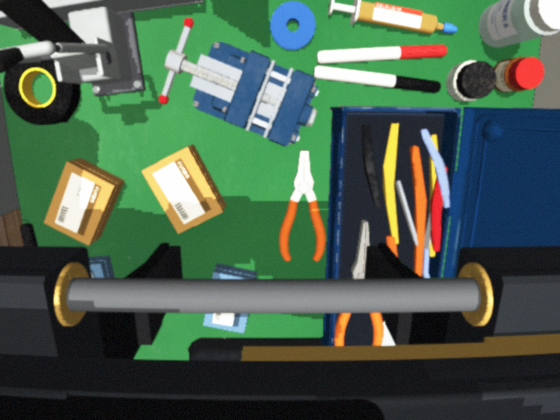

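Side view: dry box at about (260,185), tans at (254,240) and (291,233), blues at (255,263) and (314,261), panel at (268,320). Wrist view: tans at (85,202) and (183,190), with the blues partly hidden by the gripper. Next I measure.

Run:
```python
from h import *
im,d,c=load('side0'); big=cv2.resize(im[150:370,210:370],None,fx=3.6,fy=2.7,interpolation=cv2.INTER_CUBIC); cv2.imwrite('pics/side0c.png',cv2.resize(im[150:360,210:370],None,fx=2.8,fy=2.8,interpolation=cv2.INTER_CUBIC)[:,:,::-1])
for n in ['side0','wrist0','scene0']:
    im,d,c=load(n); P=cloud(im,d,c)
    hsv=cv2.cvtColor(im,cv2.COLOR_RGB2HSV)
    for col,lo,hi in [('tan',(10,90,90),(25,255,255)),('blue',(95,60,60),(112,200,255))]:
        m=cv2.inRange(hsv,lo,hi); nl,lab,stt,cen=cv2.connectedComponentsWithStats(m)
        for i in range(1,nl):
            if stt[i,4]<80: continue
            p=P[lab==i]; p=p[~np.isnan(p[:,0])]
            if len(p)==0: continue
            z=np.percentile(p[:,2],90)
            if z>0.06 or z<0: continue
            print(n,col,cen[i].round(),stt[i],'mean',np.mean(p,0).round(3),'z90',z.round(3))
```

```text
side0 tan [168. 113.] [ 141   88   52   48 1803] mean [ 0.056  1.241 -0.04 ] z90 0.032
side0 tan [292. 235.] [277 220  29  27 362] mean [ 0.534 -0.02   0.02 ] z90 0.029
side0 tan [254. 241.] [240 228  27  24 368] mean [ 0.425 -0.034  0.021] z90 0.029
side0 blue [349. 238.] [335 216  22  47 348] mean [ 0.68  -0.078  0.035] z90 0.06
side0 blue [314. 262.] [305 249  18  24 248] mean [ 0.572 -0.147  0.02 ] z90 0.027
side0 blue [255. 266.] [244 252  22  25 270] mean [ 0.421 -0.136  0.02 ] z90 0.027
side0 blue [346. 285.] [308 277  54  15 244] mean [ 0.628 -0.246  0.025] z90 0.026
side0 blue [340. 331.] [ 304  281   77  113 1663] mean [ 0.582 -0.37   0.025] z90 0.027
side0 blue [401. 320.] [382 311  34  27  96] mean [ 0.717 -0.371  0.029] z90 0.028
wrist0 tan [399.  19.] [358   2  85  32 724] mean [0.74  0.153 0.015] z90 0.019
wrist0 tan [509.  72.] [503  57  25  34 161] mean [0.846 0.108 0.026] z90 0.028
wrist0 tan [30. 89.] [ 22  71  21  37 321] mean [0.38  0.093 0.011] z90 0.018
wrist0 tan [188. 187.] [ 142  146   83   88 2507] mean [ 0.54  -0.004  0.028] z90 0.031
wrist0 tan [ 85. 200.
[... 538 characters left out ...]
.051 0.01 ] z90 0.011
wrist0 blue [330. 208.] [326 132   8 147 301] mean [ 0.68  -0.028  0.02 ] z90 0.024
wrist0 blue [101. 267.] [ 89 256  25  23 445] mean [ 0.443 -0.088  0.031] z90 0.026
wrist0 blue [232. 273.] [212 265  44  15 486] mean [ 0.581 -0.09   0.039] z90 0.027
wrist0 blue [228. 322.] [204 313  44  20 407] mean [ 0.574 -0.155  0.026] z90 0.027
scene0 blue [434. 168.] [ 381  139  106   61 2583] mean [ 0.442 -0.703  0.005] z90 0.008
scene0 blue [327. 173.] [ 273  142  108   65 2472] mean [ 0.627 -0.352  0.027] z90 0.028
scene0 blue [198. 240.] [193 235  11  12  91] mean [0.638 0.143 0.01 ] z90 0.013
scene0 blue [310. 247.] [298 234  26  25 246] mean [ 0.413 -0.114  0.021] z90 0.027
```

View pics/side0c.png

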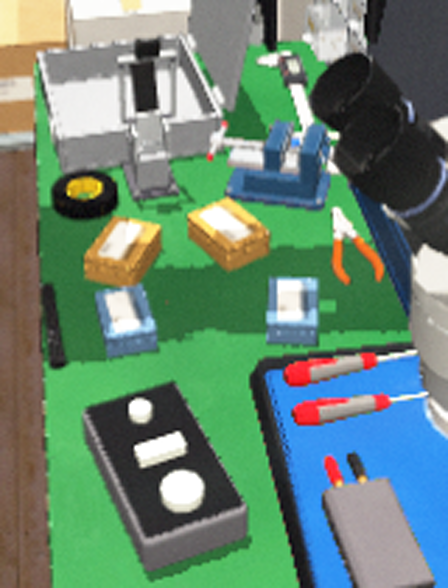

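```bash
python3 -m handwheel '[{"hand":1,"dx":-2.5,"dy":-3,"dz":2},{"hand":1,"dx":-2.5,"dy":-3,"dz":2},{"hand":1,"dx":-2.5,"dy":-3,"dz":2},{"hand":1,"dx":-2.5,"dy":-3,"dz":2},{"hand":1,"dx":-2.5,"dy":-3,"dz":2},{"hand":1},{"hand":1}]'; python3 -c "
from h import *
st();cap('wrist','wrist1');st()"
```

```text
0.15 [6.244e-01 1.000e-04 2.218e-01] F [ 1.1  0.3 -0.3] op 1.002
[[-0.0, 1.0, -0.002], [1.0, 0.0, 0.0], [0.0, -0.002, -1.0]] [-10.2  30.3  82.1   0.   67.7 -10.2]
0.2 [6.245e-01 1.000e-04 2.219e-01] F [ 0.3 -0.3 -0.2] op 0.998
[[0.0, 1.0, -0.001], [1.0, -0.0, 0.0], [0.0, -0.001, -1.0]] [-10.2  30.3  82.1   0.   67.7 -10.2]invalid input
```

View pics/wrist1.png

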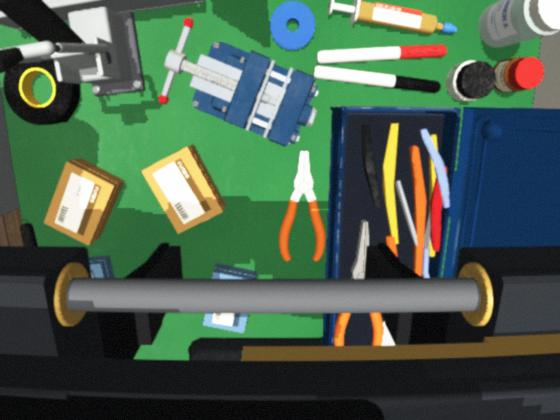

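```bash
python3 -m handwheel '[{"hand":1,"dx":-2.5,"dy":-3,"dz":2,"wx":0,"wy":0,"wz":0},{"hand":1,"dx":-2.5,"dy":-3,"dz":2,"wx":0,"wy":0,"wz":0},{"hand":1,"dx":-2.5,"dy":-3,"dz":2,"wx":0,"wy":0,"wz":0},{"hand":1,"dx":-2.5,"dy":-3,"dz":2,"wx":0,"wy":0,"wz":0},{"hand":1,"dx":-2.5,"dy":-3,"dz":2,"wx":0,"wy":0,"wz":0},{"hand":1,"dx":0,"dy":0,"dz":0,"wx":0,"wy":0,"wz":0},{"hand":1,"dx":0,"dy":0,"dz":0,"wx":0,"wy":0,"wz":0}]' && python3 -c "
from h import *
st();cap('wrist','wrist1');st()"
```

```text
time_s: 0.9
position: [0.4998, -0.1505, 0.323]
tcp_rot: [[0.002, 1.0, 0.001], [1.0, -0.002, 0.0], [0.0, 0.001, -1.0]]
force: [-1.3, -0.3, -0.4]
opening: 1.0
0.9 [ 0.4998 -0.1505  0.323 ] F [-1.3 -0.3 -0.4] op 1.0
[[0.002, 1.0, 0.001], [1.0, -0.002, 0.0], [0.0, 0.001, -1.0]] [-29.1  15.9  89.1   0.   75.  -28.9]
0.95 [ 0.4999 -0.1497  0.3222] F [-1.2 -0.7 -1.6] op 1.001
[[0.001, 1.0, -0.0], [1.0, -0.001, 0.001], [0.001, -0.0, -1.0]] [-29.   15.9  89.1   0.   75.  -28.9]
```

View pics/wrist1.png

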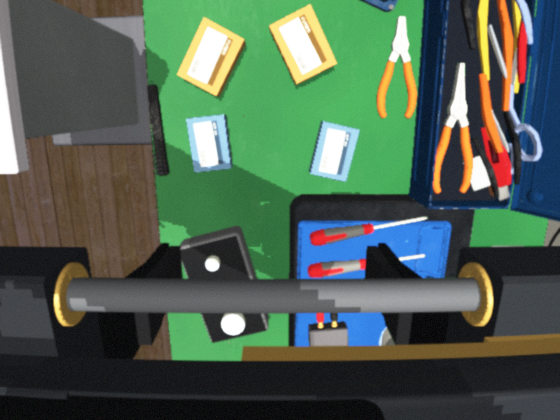

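The wrist view now shows tans at (210,57) and (302,45), blues at (208,143) and (334,151), and the panel keys at (213,263) and (233,323). Next I move over the dry box, then measure everything.

```bash
python3 -m handwheel '[{"hand":1,"dx":-0.5,"dy":4,"dz":1.5,"wx":0,"wy":0,"wz":0},{"hand":1,"dx":-0.5,"dy":4,"dz":1.5,"wx":0,"wy":0,"wz":0},{"hand":1,"dx":-0.5,"dy":4,"dz":1.5,"wx":0,"wy":0,"wz":0},{"hand":1,"dx":-0.5,"dy":4,"dz":1.5,"wx":0,"wy":0,"wz":0},{"hand":1,"dx":-0.5,"dy":4,"dz":1.5,"wx":0,"wy":0,"wz":0},{"hand":1,"dx":-0.5,"dy":4,"dz":1.5,"wx":0,"wy":0,"wz":0},{"hand":1,"dx":-0.5,"dy":4,"dz":1.5,"wx":0,"wy":0,"wz":0},{"hand":1,"dx":-0.5,"dy":4,"dz":0,"wx":0,"wy":0,"wz":0},{"hand":1,"dx":0,"dy":0,"dz":0,"wx":0,"wy":0,"wz":0},{"hand":1,"dx":0,"dy":0,"dz":0,"wx":0,"wy":0,"wz":0}]' && python3 -c "
from h import *
cap('wrist','wrist2');st();cap('scene','scene2');cap('side','side2')
for n in ['wrist1','wrist0']:
    im,d,c=load(n); P=cloud(im,d,c)
    for nm,(x,y) in dict(tanA=(.425,-.03),tanB=(.535,-.015),blA=(.421,-.13),blB=(.572,-.147)).items():
        z=P[...,2]; m=(np.hypot(P[...,0]-x,P[...,1]-y)<.065)&(z>.018)&(z<.04)
        hs=cv2.cvtColor(im,cv2.COLOR_RGB2HSV); 
        if m.sum()<50: continue
        p=P[m]; zt=np.median(p[p[:,2]>np.percentile(p[:,2],40),2]); p=p[abs(p[:,2]-zt)<.005]
        r=cv2.minAreaRect((p[:,:2]*1000).astype(np.float32)); print(n,nm,len(p),'ztop',zt.round(4),r)
"
```

```text
time_s: 1.95
position: [0.4593, 0.1717, 0.4264]
tcp_rot: [[-0.004, 1.0, -0.002], [1.0, 0.004, -0.001], [-0.001, -0.002, -1.0]]
force: [-0.6, 0.5, 0.4]
opening: 0.997
2.0 [0.4595 0.1707 0.4264] F [ 0.6 -0.8  1.3] op 1.0
[[-0.002, 1.0, -0.002], [1.0, 0.002, -0.001], [-0.001, -0.002, -1.0]] [ 7.3  8.7 82.6 -0.  88.8  7.2]
wrist1 tanA 3055 ztop 0.03 ((421.4074401855469, -37.396453857421875), (113.7484130859375, 65.59336853027344), 74.30064392089844)
wrist1 tanB 3012 ztop 0.0302 ((533.8799438476562, -7.670261383056641), (53.2562370300293, 72.80458068847656), 26.649688720703125)
wrist1 blA 2055 ztop 0.0262 ((399.87969970703125, -123.47361755371094), (87.2241439819336, 65.5489273071289), 5.464945316314697)
wrist1 blB 2427 ztop 0.026 ((582.0067749023438, -157.4658203125), (113.48722076416016, 72.9466552734375), 77.18219757080078)
wrist0 tanA 3602 ztop 0.0301 ((422.5470886230469, -34.95829772949219), (111.26017761230469, 65.75323486328125), 74.28411102294922)
wrist0 tanB 3884 ztop 0.0301 ((533.7216796875, -7.322353363037109), (53.27931594848633, 72.68372344970703), 26.59278106689453)
wrist0 blA 197 ztop 0.0259 ((433.80859375, -95.46878051757812), (14.606426239013672, 18.260835647583008), 3.8347699642181396)
wrist0 blB 1226 ztop 0.0259 ((571.6569213867188, -154.6480255126953), (113.25921630859375, 50.57661056518555), 77.06117248535156)
```

View pics/wrist2.png

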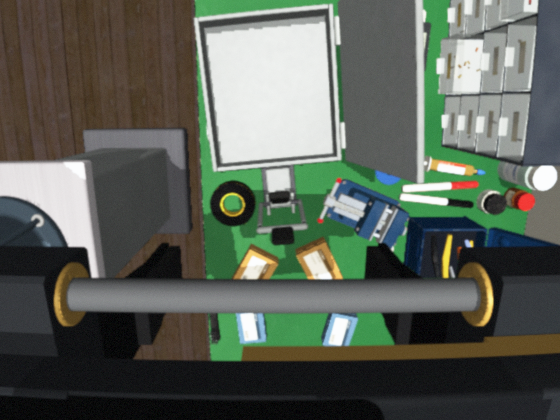

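View pics/scene2.png

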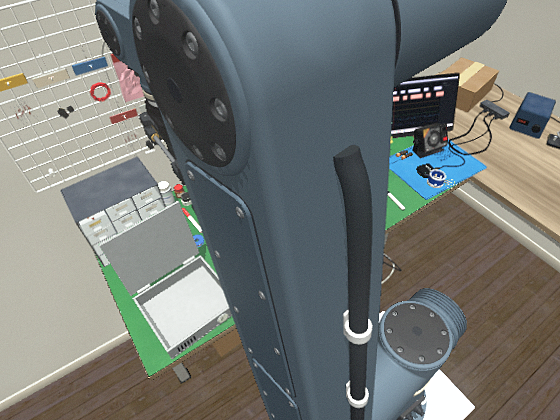

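The wrist view shows the case rim with corners near (200,15), (335,5), (345,160) and (215,168). The loop's tab end is at (283,235).

```bash
cat > m.py <<'E'
from h import *
def rect(P,m,x,y,rad=.06,tol=.004,zlo=.018,zhi=.06):
    z=P[...,2]; m=m&(np.hypot(P[...,0]-x,P[...,1]-y)<rad)&(z>zlo)&(z<zhi)
    n,lab,s,c=cv2.connectedComponentsWithStats(m.astype(np.uint8),connectivity=4)
    if n<2: return None
    i=1+np.argmax(s[1:,4]); p=P[lab==i]; zt=np.median(p[p[:,2]>np.percentile(p[:,2],30),2]); p=p[abs(p[:,2]-zt)<tol]
    r=cv2.minAreaRect((p[:,:2]*1000).astype(np.float32))
    return len(p),round(float(zt),4),np.round(r[0],1),np.round(r[1],1),round(r[2],1)
def colm(im,col):
    h=cv2.cvtColor(im,cv2.COLOR_RGB2HSV)
    g=cv2.inRange(h,(40,80,30),(85,255,255))==0
    return g
E
python3 - <<'E'
from m import *
for n in ['wrist1','wrist0','side0']:
    im,d,c=load(n); P=cloud(im,d,c); g=colm(im,0)
    for nm,(x,y) in dict(tanA=(.425,-.03),tanB=(.535,-.01),blA=(.421,-.128),blB=(.572,-.138)).items():
        print(n,nm,rect(P,g,x,y,.05))
im,d,c=load('wrist2'); P=cloud(im,d,c)
m=(abs(P[...,2]-.05)<.006)&(P[...,0]<.62)&(P[...,1]>.1)
nl,lab,s,cc=cv2.connectedComponentsWithStats(m.astype(np.uint8))
for i in range(1,nl):
    if s[i,4]>60:
        p=P[lab==i]; print(s[i],np.median(p[:,2]),cv2.minAreaRect((p[:,:2]*1000).astype(np.float32)))
im,d,c=load('wrist1'); P=cloud(im,d,c)
z=P[...,2]
for lo,hi in ((.036,.044),(.047,.055)):
    m=(z>lo)&(z<hi)&(P[...,1]<-.19)&(P[...,0]<.5)&(P[...,0]>.3)
    nl,lab,s,cc=cv2.connectedComponentsWithStats(m.astype(np.uint8))
    for i in range(1,nl):
        if s[i,4]>40:
            p=P[lab==i]; print('panel',s[i],np.median(p[:,2]),cv2.minAreaRect((p[:,:2]*1000).astype(np.float32)))
im,d,c=load('side2'); P=cloud(im,d,c);z=P[...,2]
for lo,hi in ((.036,.044),(.047,.055)):
    m=(z>lo)&(z<hi)&(P[...,1]<-.19)&(P[...,0]<.5)&(P[...,0]>.3)&(P[...,1]>-.5)
    nl,lab,s,cc=cv2.connectedComponentsWithStats(m.astype(np.uint8))
    for i in range(1,nl):
        if s[i,4]>40:
            p=P[lab==i]; print('panel side',s[i],np.median(p[:,2]),cv2.minAreaRect((p[:,:2]*1000).astype(np.float32)))
E
```

```text
wrist1 tanA (2916, 0.0299, array([426. , -20.6]), array([72.3, 52.8]), 61.5)
wrist1 tanB (3004, 0.03, array([533.8,  -7.6]), array([53.3, 72.6]), 26.6)
wrist1 blA (2030, 0.0261, array([ 419.9, -121.5]), array([46.9, 65.6]), 5.6)
wrist1 blB (2005, 0.0261, array([ 574.5, -131.8]), array([66.4, 47. ]), 77.3)
wrist0 tanA (3469, 0.03, array([426.2, -20.5]), array([73.5, 52.9]), 61.8)
wrist0 tanB (3871, 0.03, array([533.7,  -7.3]), array([53.3, 72.7]), 26.6)
wrist0 blA (185, 0.0258, array([434.6, -95.1]), array([13.1, 17.6]), 3.8)
wrist0 blB (716, 0.0262, array([ 570.3, -151.4]), array([26. , 46.5]), 78.5)
side0 tanA (317, 0.0283, array([425.9, -20.8]), array([74.2, 53.4]), 62.0)
side0 tanB (309, 0.0282, array([532.6,  -8.9]), array([54.5, 74.5]), 25.7)
side0 blA (319, 0.0265, array([ 419.4, -119.8]), array([46. , 72.6]), 6.0)
side0 blB (304, 0.0264, array([ 573.6, -131.3]), array([68. , 43.4]), 77.7)
[ 194    4  151  168 2837] 0.04937581484681497 ((455.1836853027344, 266.3658142089844), (193.8101043701172, 212.17372131347656), 5.6743597984313965)
[266 167  27  28 567] 0.04765135830443179 
[... 780 characters left out ...]
013916015625), (31.15366554260254, 30.834781646728516), 89.67996215820312)
panel side [ 239  286   59   58 1614] 0.03952110377614554 ((432.6396179199219, -315.2087707519531), (84.17668151855469, 150.1127471923828), 15.621397972106934)
panel side [256 292   8   7  42] 0.04986273812626918 ((421.39093017578125, -269.60064697265625), (17.437854766845703, 15.821786880493164), 85.04187774658203)
panel side [258 304  18  11 106] 0.04933379083650108 ((432.49530029296875, -313.2275390625), (37.81938171386719, 18.080663681030273), 12.32706356048584)
panel side [267 318  16  13 149] 0.0494482747258882 ((443.8306579589844, -357.7475280761719), (31.310104370117188, 31.393564224243164), 50.61683654785156)
```

Run:
```python
from m import *
im,d,c=load('wrist2'); P=cloud(im,d,c)
a=np.radians(5.67); C=np.array([.4523,.2661]); ex=np.array([np.cos(a),np.sin(a)]); ey=np.array([-ex[1],ex[0]])
q=(P[...,:2]-C); X=q@ex*1000; Y=q@ey*1000; Z=P[...,2]*1000
m=(Z>3)&(Z<12)&(abs(X)<95)&(abs(Y)<107)
for nm,v in (('X',X),('Y',Y)): print('floor',nm,np.percentile(v[m],[0,.5,99.5,100]).round(1),'z',np.median(Z[m]).round(1))
m=(abs(Z-50)<4)&(abs(X)<110)&(abs(Y)<115)
print('rim X at mid y',np.percentile(X[m&(abs(Y)<80)&(X<0)],[0,2,98,100]).round(1),np.percentile(X[m&(abs(Y)<80)&(X>0)],[0,2,50,98,100]).round(1),'Y',np.percentile(Y[m&(abs(X)<80)&(Y>0)],[0,2,98,100]).round(1),np.percentile(Y[m&(abs(X)<80)&(Y<0)],[0,2,98,100]).round(1))
# yaw from front rim & side
for (cond,A,B) in ((m&(X<-80)&(abs(Y)<90),Y,X),(m&(Y>95)&(abs(X)<80),X,Y),(m&(Y<-95)&(abs(X)<60),X,Y)): print('slope deg',np.degrees(np.polyfit(A[cond],B[cond],1)[0]).round(2), B[cond].mean().round(1))
# lid points
m=(X>100)&(X<190)&(abs(Y)<100)&(Z>70)
print('lid n',m.sum()); 
if m.sum(): pf=np.polyfit(Z[m],X[m],1); print(pf, Z[m].max(), 'angle',90+np.degrees(np.arctan(pf[0])))
# latch
m=(abs(X)<40)&(Y<-112)&(Y>-230)&(Z>60)
print('latch',[(nm,np.percentile(v[m],[0,5,50,95,100]).round(0)) for nm,v in (('X',X),('Y',Y),('Z',Z))])
for z0 in range(60,220,15):
    k=m&(abs(Z-z0)<7.5)
    if k.sum()>5: print(z0,k.sum(),'Y',np.percentile(Y[k],[1,50,99]).round(0),'X',np.percentile(X[k],[1,50,99]).round(0))
im,d,c=load('wrist0'); P=cloud(im,d,c)
m=(P[...,0]>.55)&(P[...,0]<.67)&(P[...,1]>.03)&(P[...,1]<.13); print('vise zmax',np.nanpercentile(P[...,2][m],[50,95,99.8]))
```

```text
floor X [-88.3 -87.5  88.1  89.6] z 5.6
floor Y [-100.8  -99.6  100.1  100.9] z 5.6
rim X at mid y [-94.  -93.5 -87.3 -86.9] [ 87.6  88.   91.1  95.2 100.5] Y [ 99.1  99.5 105.8 106.1] [-115.  -114.2  -99.7  -99.5]
slope deg 0.07 -90.3
slope deg -0.24 102.6
slope deg -0.12 -104.2
lid n 13036
[ 0.20113777 87.73164623] 241.7461176420474 angle 101.3726009407813
latch [('X', array([-30., -26.,   0.,  27.,  31.])), ('Y', array([-176., -171., -159., -125., -121.])), ('Z', array([ 61.,  79., 154., 189., 191.]))]
60 8 Y [-161. -141. -141.] X [-17. -15.  19.]
75 107 Y [-169. -157. -141.] X [-20. -15.  20.]
90 160 Y [-155. -152. -149.] X [-28.   1.  29.]
105 59 Y [-155. -151. -144.] X [-29.   0.  30.]
120 62 Y [-156. -154. -139.] X [-28.  -0.  30.]
135 71 Y [-158. -156. -134.] X [-29.   2.  30.]
150 229 Y [-161. -127. -121.] X [-29.   1.  30.]
165 292 Y [-167. -161. -159.] X [-29.   0.  30.]
180 218 Y [-176. -165. -161.] X [-12.   0.  13.]
195 126 Y [-175. -171. -168.] X [-12.   0.  13.]
vise zmax [0.29839715 0.31454898 0.31607018]
```

```bash
cat > go.py <<'E'
import sys
from h import *
def rel(x,y,z,yaw):
    s=bot.read_state(); R=np.array(s['tcp_rot']); 
    a=np.radians(yaw); Rt=np.array([[-np.sin(a),np.cos(a),0],[np.cos(a),np.sin(a),0],[0,0,-1]])
    w=cv2.Rodrigues(Rt@R.T)[0].ravel(); d=(np.array([x,y,z])-s['position'])*100
    print('t',round(s['time_s'],1),'pos',np.round(s['position'],4),'F',np.round(s['force'],1),'op mm',round(s['opening']*87,1)); print('d cm',d.round(2),'len',np.linalg.norm(d).round(1),'w',w.round(3))
a=np.radians(5.6); C=np.array([.4523,.2661]); ex=np.array([np.cos(a),np.sin(a)]); ey=np.array([-ex[1],ex[0]])
def W(X,Y): return C+X/1000*ex+Y/1000*ey
if __name__=='__main__':
    v=list(map(float,sys.argv[2:])) 
    if sys.argv[1]=='w': rel(*v)
    else: p=W(v[0],v[1]); print(p); rel(p[0],p[1],v[2],v[3])
E
python3 go.py w .426 -.0206 .1 -28.5; python3 -c "
from h import *
im,d,c=load('side0');P=cloud(im,d,c)
m=(P[...,0]>.55)&(P[...,0]<.67)&(P[...,1]>.03)&(P[...,1]<.13)&(P[...,2]<.18); print(np.nanpercentile(P[...,2][m],[50,95,99.8]))"
```

```text
t 2.1 pos [0.46   0.1695 0.4267] F [ 0.3 -0.5 -0.7] op mm 87.5
d cm [ -3.4  -19.01 -32.67] len 38.0 w [ 0.    -0.002 -0.497]
[0.02861041 0.06964899 0.07182324]
```

```bash
python3 -m handwheel '[{"hand":1,"dx":-0.68,"dy":-3.8,"dz":-2.8,"wx":0,"wy":0,"wz":-0.1},{"hand":1,"dx":-0.68,"dy":-3.8,"dz":-2.8,"wx":0,"wy":0,"wz":-0.1},{"hand":1,"dx":-0.68,"dy":-3.8,"dz":-2.8,"wx":0,"wy":0,"wz":-0.1},{"hand":1,"dx":-0.68,"dy":-3.8,"dz":-2.8,"wx":0,"wy":0,"wz":-0.1},{"hand":1,"dx":-0.68,"dy":-3.8,"dz":-2.8,"wx":0,"wy":0,"wz":-0.097},{"hand":1,"dx":0,"dy":0,"dz":-4.6,"wx":0,"wy":0,"wz":0},{"hand":1,"dx":0,"dy":0,"dz":-4.6,"wx":0,"wy":0,"wz":0},{"hand":1,"dx":0,"dy":0,"dz":-4.6,"wx":0,"wy":0,"wz":0},{"hand":1,"dx":0,"dy":0,"dz":-4.6,"wx":0,"wy":0,"wz":0},{"hand":1,"dx":0,"dy":0,"dz":0,"wx":0,"wy":0,"wz":0}]' && python3 go.py w .426 -.0206 .008 -28.5
```

```text
time_s: 3.1
position: [0.4214, -0.02, 0.098]
tcp_rot: [[0.479, 0.878, -0.015], [0.878, -0.479, 0.005], [-0.003, -0.016, -1.0]]
force: [-0.8, -0.2, -0.1]
opening: 0.996
t 3.1 pos [ 0.4214 -0.02    0.098 ] F [-0.8 -0.2 -0.1] op mm 86.7
d cm [ 0.46 -0.06 -9.  ] len 9.0 w [-0.005 -0.015  0.003]
```

```bash
python3 -m handwheel '[{"hand":1,"dx":0,"dy":0,"dz":-3,"wx":0,"wy":0,"wz":0},{"hand":1,"dx":0,"dy":0,"dz":-3,"wx":0,"wy":0,"wz":0},{"hand":1,"dx":0,"dy":0,"dz":-1.5,"wx":0,"wy":0,"wz":0},{"hand":1,"dx":0,"dy":0,"dz":0,"wx":0,"wy":0,"wz":0},{"hand":1,"dx":0,"dy":0,"dz":0,"wx":0,"wy":0,"wz":0}]' && python3 go.py w .426 -.0206 .008 -28.5; python3 -c "
from m import *
im,d,c=cap('side','s3')
print(rect(cloud(im,d,c),colm(im,0),.426,-.02,.05))
im,d,c=cap('wrist','w3')"
```

```text
time_s: 3.6
position: [0.4273, -0.0208, 0.0302]
tcp_rot: [[0.478, 0.879, 0.003], [0.879, -0.478, -0.001], [0.001, 0.003, -1.0]]
force: [0.0, -0.0, 0.4]
opening: 0.998
t 3.6 pos [ 0.4273 -0.0208  0.0302] F [ 0.  -0.   0.4] op mm 86.8
d cm [-0.13  0.02 -2.22] len 2.2 w [0.001 0.003 0.   ]
(312, 0.0286, array([426.5, -20.5]), array([74.9, 53.4]), 59.7)
```

View pics/s3.png

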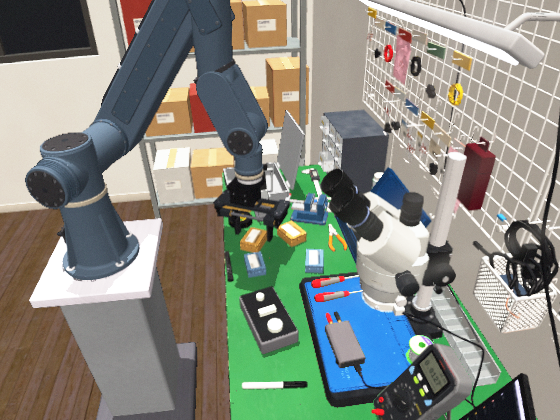

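The gripper is over the near-left tan box, which hasn't moved (side view 426.5, -20.5). Descend and close.

```bash
python3 -m handwheel '[{"hand":1,"dx":-0.1,"dy":0,"dz":-1.1,"wx":0,"wy":0,"wz":0},{"hand":1,"dx":0,"dy":0,"dz":-1.1,"wx":0,"wy":0,"wz":0},{"hand":-1,"dx":0,"dy":0,"dz":0,"wx":0,"wy":0,"wz":0},{"hand":-1,"dx":0,"dy":0,"dz":0,"wx":0,"wy":0,"wz":0},{"hand":-1,"dx":0,"dy":0,"dz":0,"wx":0,"wy":0,"wz":0},{"hand":-1,"dx":0,"dy":0,"dz":0,"wx":0,"wy":0,"wz":0},{"hand":-1,"dx":0,"dy":0,"dz":0,"wx":0,"wy":0,"wz":0}]' && python3 go.py w .426 -.0206 .008 -28.5
```

```text
time_s: 4.4
position: [0.4251, -0.02, 0.0068]
tcp_rot: [[0.477, 0.879, 0.0], [0.879, -0.477, -0.0], [0.0, 0.0, -1.0]]
force: [0.6, 0.3, -0.5]
opening: 0.63
t 4.4 pos [ 0.4251 -0.02    0.0068] F [ 0.6  0.3 -0.5] op mm 54.8
d cm [ 0.09 -0.06  0.12] len 0.2 w [ 0.  0. -0.]
```

```bash
python3 -m handwheel '[{"hand":-1,"dx":0,"dy":0,"dz":0,"wx":0,"wy":0,"wz":0},{"hand":-1,"dx":0,"dy":0,"dz":0,"wx":0,"wy":0,"wz":0},{"hand":-1,"dx":0,"dy":0,"dz":2,"wx":0,"wy":0,"wz":0},{"hand":-1,"dx":0,"dy":0,"dz":4,"wx":0,"wy":0,"wz":0},{"hand":-1,"dx":0,"dy":0,"dz":4.5,"wx":0,"wy":0,"wz":0},{"hand":-1,"dx":0,"dy":0,"dz":4.5,"wx":0,"wy":0,"wz":0},{"hand":-1,"dx":0,"dy":0,"dz":4.5,"wx":0,"wy":0,"wz":0},{"hand":-1,"dx":0,"dy":0,"dz":4.5,"wx":0,"wy":0,"wz":0},{"hand":-1,"dx":0,"dy":0,"dz":2,"wx":0,"wy":0,"wz":0}]' && python3 go.py c -40 48 .26 5.6
```

```text
time_s: 5.3
position: [0.426, -0.0202, 0.2702]
tcp_rot: [[0.477, 0.879, 0.006], [0.879, -0.477, -0.002], [0.001, 0.006, -1.0]]
force: [0.7, -0.9, -1.6]
opening: 0.593
[0.40780692 0.3099676 ]
t 5.3 pos [ 0.426  -0.0202  0.2702] F [ 0.7 -0.9 -1.6] op mm 51.6
d cm [-1.82 33.02 -1.02] len 33.1 w [0.    0.006 0.595]
```

```bash
python3 -m handwheel '[{"hand":-1,"dx":-0.23,"dy":4.13,"dz":0,"wx":0,"wy":0,"wz":0.0744},{"hand":-1,"dx":-0.23,"dy":4.13,"dz":0,"wx":0,"wy":0,"wz":0.0744},{"hand":-1,"dx":-0.23,"dy":4.13,"dz":0,"wx":0,"wy":0,"wz":0.0744},{"hand":-1,"dx":-0.23,"dy":4.13,"dz":0,"wx":0,"wy":0,"wz":0.0744},{"hand":-1,"dx":-0.23,"dy":4.13,"dz":0,"wx":0,"wy":0,"wz":0.0744},{"hand":-1,"dx":-0.23,"dy":4.13,"dz":0,"wx":0,"wy":0,"wz":0.0744},{"hand":-1,"dx":-0.23,"dy":4.13,"dz":0,"wx":0,"wy":0,"wz":0.0744},{"hand":-1,"dx":-0.23,"dy":4.13,"dz":0,"wx":0,"wy":0,"wz":0.0744},{"hand":-1,"dx":0,"dy":0,"dz":0,"wx":0,"wy":0,"wz":0},{"hand":-1,"dx":0,"dy":0,"dz":0,"wx":0,"wy":0,"wz":0}]' && python3 go.py c -40 48 .1 5.6; python3 -c "
from m import *
cap('scene','sc4')"
```

```text
time_s: 6.3
position: [0.4053, 0.3106, 0.2657]
tcp_rot: [[-0.1, 0.995, -0.002], [0.995, 0.1, -0.002], [-0.001, -0.002, -1.0]]
force: [0.3, -0.3, -0.9]
opening: 0.595
[0.40780692 0.3099676 ]
t 6.3 pos [0.4053 0.3106 0.2657] F [ 0.3 -0.3 -0.9] op mm 51.8
d cm [  0.25  -0.07 -16.57] len 16.6 w [ 0.002 -0.002 -0.003]
```

View pics/sc4.png

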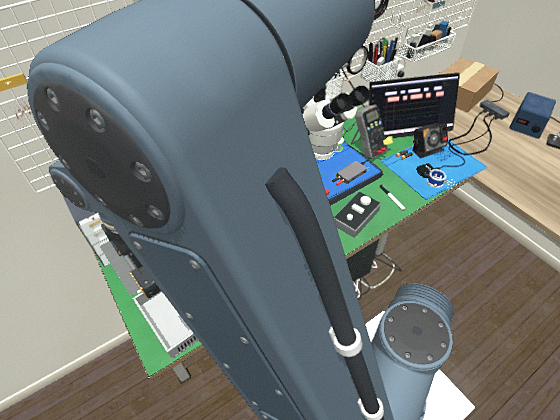

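The arm blocks the scene view and the box is still held (51.8 mm). Lower.

```bash
python3 -m handwheel '[{"hand":-1,"dx":0.1,"dy":0,"dz":-4.5,"wx":0,"wy":0,"wz":0},{"hand":-1,"dx":0.1,"dy":0,"dz":-4.5,"wx":0,"wy":0,"wz":0},{"hand":-1,"dx":0,"dy":0,"dz":-4.5,"wx":0,"wy":0,"wz":0},{"hand":-1,"dx":0,"dy":0,"dz":-4,"wx":0,"wy":0,"wz":0},{"hand":-1,"dx":0,"dy":0,"dz":0,"wx":0,"wy":0,"wz":0},{"hand":-1,"dx":0,"dy":0,"dz":0,"wx":0,"wy":0,"wz":0}]' && python3 go.py c -40 48 .017 5.6
```

```text
time_s: 6.95
position: [0.4087, 0.3093, 0.0916]
tcp_rot: [[-0.096, 0.995, -0.002], [0.995, 0.096, -0.001], [-0.001, -0.002, -1.0]]
force: [-0.4, 0.4, -1.2]
opening: 0.591
[0.40780692 0.3099676 ]
t 7.0 pos [0.4087 0.3093 0.0916] F [-0.4  0.4 -1.2] op mm 51.4
d cm [-0.09  0.07 -7.46] len 7.5 w [ 0.001 -0.002  0.002]
```

```bash
python3 -m handwheel '[{"hand":-1,"dx":-0.1,"dy":0.05,"dz":-2.5,"wx":0,"wy":0,"wz":0},{"hand":-1,"dx":0,"dy":0,"dz":-2.5,"wx":0,"wy":0,"wz":0},{"hand":-1,"dx":0,"dy":0,"dz":-1.5,"wx":0,"wy":0,"wz":0},{"hand":-1,"dx":0,"dy":0,"dz":-0.9,"wx":0,"wy":0,"wz":0},{"hand":-1,"dx":0,"dy":0,"dz":0,"wx":0,"wy":0,"wz":0},{"hand":0.4,"dx":0,"dy":0,"dz":0,"wx":0,"wy":0,"wz":0},{"hand":0.4,"dx":0,"dy":0,"dz":0,"wx":0,"wy":0,"wz":0},{"hand":0.4,"dx":0,"dy":0,"dz":0,"wx":0,"wy":0,"wz":0}]' && python3 go.py c -40 48 .2 5.6
```

```text
time_s: 7.75
position: [0.4084, 0.3113, 0.0187]
tcp_rot: [[-0.098, 0.995, 0.002], [0.995, 0.098, 0.001], [0.001, 0.002, -1.0]]
force: [0.7, 0.1, -0.1]
opening: 0.69
[0.40780692 0.3099676 ]
t 7.8 pos [0.4084 0.3113 0.0187] F [ 0.7  0.1 -0.1] op mm 60.0
d cm [-0.06 -0.13 18.13] len 18.1 w [-0.001  0.002 -0.001]
```

```bash
python3 -m handwheel '[{"hand":0.4,"dx":0,"dy":0,"dz":3,"wx":0,"wy":0,"wz":0},{"hand":0.4,"dx":0,"dy":0,"dz":4.8,"wx":0,"wy":0,"wz":0},{"hand":1,"dx":0,"dy":0,"dz":4.8,"wx":0,"wy":0,"wz":0},{"hand":1,"dx":0,"dy":0,"dz":4.8,"wx":0,"wy":0,"wz":0},{"hand":1,"dx":0,"dy":0,"dz":4.8,"wx":0,"wy":0,"wz":0},{"hand":1,"dx":0,"dy":0,"dz":2,"wx":0,"wy":0,"wz":0},{"hand":1,"dx":1.8,"dy":-4.5,"dz":0,"wx":0,"wy":0,"wz":0.05},{"hand":1,"dx":1.8,"dy":-4.5,"dz":0,"wx":0,"wy":0,"wz":0.05},{"hand":1,"dx":1.8,"dy":-4.5,"dz":0,"wx":0,"wy":0,"wz":0.05},{"hand":1,"dx":1.8,"dy":-4.5,"dz":0,"wx":0,"wy":0,"wz":0.05}]' && python3 go.py w .5338 -.0076 .26 26.6;python3 -c "
from m import *
im,d,c=cap('wrist','w5')
P=cloud(im,d,c); im2,d2,c2=cap('side','s5'); P2=cloud(im2,d2,c2)
for nm,(x,y) in dict(tanB=(.535,-.01),blA=(.421,-.128),blB=(.572,-.138)).items():
        print(nm,rect(P,colm(im,0),x,y,.05),rect(P2,colm(im2,0),x,y,.05))
"
```

```text
time_s: 8.75
position: [0.4797, 0.1295, 0.2603]
tcp_rot: [[-0.297, 0.955, 0.001], [0.955, 0.297, 0.0], [-0.0, 0.001, -1.0]]
force: [0.7, -0.2, 0.1]
opening: 1.001
t 8.8 pos [0.4797 0.1295 0.2603] F [ 0.7 -0.2  0.1] op mm 87.1
d cm [  5.41 -13.71  -0.03] len 14.7 w [-0.     0.001  0.163]
tanB (582, 0.0302, array([545. , -30.1]), array([51.5, 22.7]), 24.3) (307, 0.0281, array([533.4,  -8.6]), array([54.9, 74.9]), 25.3)
blA (1143, 0.0263, array([ 418.9, -112.9]), array([46.5, 52. ]), 5.4) (313, 0.0264, array([ 419.8, -121.7]), array([46.4, 67.5]), 6.0)
blB None (293, 0.0264, array([ 573.7, -130.8]), array([68.6, 43.5]), 77.8)
```

View pics/w5.png

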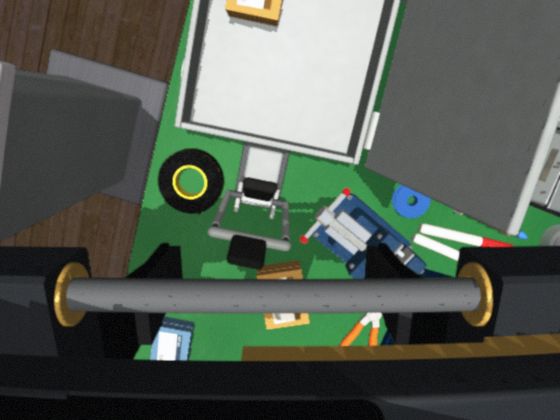

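The first tan box lies in the case at (253,10) and the others are unmoved. Next, tan B.

```bash
python3 -m handwheel '[{"hand":1,"dx":1.8,"dy":-4.5,"dz":0,"wx":0,"wy":0,"wz":0.06},{"hand":1,"dx":1.8,"dy":-4.5,"dz":0,"wx":0,"wy":0,"wz":0.06},{"hand":1,"dx":1.8,"dy":-4.5,"dz":0,"wx":0,"wy":0,"wz":0.043},{"hand":1,"dx":0,"dy":-0.2,"dz":-4.5,"wx":0,"wy":0,"wz":0},{"hand":1,"dx":0,"dy":0,"dz":-4.5,"wx":0,"wy":0,"wz":0},{"hand":1,"dx":0,"dy":0,"dz":-4.5,"wx":0,"wy":0,"wz":0},{"hand":1,"dx":0,"dy":0,"dz":-4.5,"wx":0,"wy":0,"wz":0},{"hand":1,"dx":0,"dy":0,"dz":-4,"wx":0,"wy":0,"wz":0},{"hand":1,"dx":0,"dy":0,"dz":0,"wx":0,"wy":0,"wz":0},{"hand":1,"dx":0,"dy":0,"dz":0,"wx":0,"wy":0,"wz":0}]' && python3 go.py w .5338 -.0076 .008 26.6
```

```text
time_s: 9.85
position: [0.5334, -0.0054, 0.0397]
tcp_rot: [[-0.445, 0.895, -0.001], [0.895, 0.445, 0.0], [0.001, -0.001, -1.0]]
force: [0.4, -0.1, 0.5]
opening: 0.999
t 9.8 pos [ 0.5334 -0.0054  0.0397] F [ 0.4 -0.1  0.5] op mm 86.9
d cm [ 0.04 -0.22 -3.17] len 3.2 w [-0.    -0.001  0.003]
```

```bash
python3 -m handwheel '[{"hand":1,"dx":0,"dy":-0.15,"dz":-1.6,"wx":0,"wy":0,"wz":0},{"hand":1,"dx":0,"dy":0,"dz":-1.6,"wx":0,"wy":0,"wz":0},{"hand":-1,"dx":0,"dy":0,"dz":0,"wx":0,"wy":0,"wz":0},{"hand":-1,"dx":0,"dy":0,"dz":0,"wx":0,"wy":0,"wz":0},{"hand":-1,"dx":0,"dy":0,"dz":0,"wx":0,"wy":0,"wz":0},{"hand":-1,"dx":0,"dy":0,"dz":0,"wx":0,"wy":0,"wz":0},{"hand":-1,"dx":0,"dy":0,"dz":0,"wx":0,"wy":0,"wz":0},{"hand":-1,"dx":0,"dy":0,"dz":0,"wx":0,"wy":0,"wz":0},{"hand":-1,"dx":0,"dy":0,"dz":0,"wx":0,"wy":0,"wz":0},{"hand":-1,"dx":0,"dy":0,"dz":1,"wx":0,"wy":0,"wz":0}]' && python3 -m handwheel '[{"hand":-1,"dx":0,"dy":0,"dz":4.5,"wx":0,"wy":0,"wz":0},{"hand":-1,"dx":0,"dy":0,"dz":4.5,"wx":0,"wy":0,"wz":0},{"hand":-1,"dx":0,"dy":0,"dz":4.5,"wx":0,"wy":0,"wz":0},{"hand":-1,"dx":0,"dy":0,"dz":4.5,"wx":0,"wy":0,"wz":0},{"hand":-1,"dx":0,"dy":0,"dz":4.5,"wx":0,"wy":0,"wz":0},{"hand":-1,"dx":0,"dy":0,"dz":2.5,"wx":0,"wy":0,"wz":0},{"hand":-1,"dx":0,"dy":0,"dz":0,"wx":0,"wy":0,"wz":0}]'; python3 go.py c -40 -42 .265 5.6
```

```text
time_s: 10.85
position: [0.5326, -0.0074, 0.017]
tcp_rot: [[-0.445, 0.896, -0.003], [0.896, 0.445, 0.001], [0.002, -0.002, -1.0]]
force: [-0.4, 0.5, -1.7]
opening: 0.592
time_s: 11.55
position: [0.5356, -0.008, 0.2719]
tcp_rot: [[-0.445, 0.895, 0.009], [0.895, 0.445, -0.002], [-0.006, 0.007, -1.0]]
force: [-0.0, 0.5, -1.4]
opening: 0.598
[0.41658939 0.22039713]
t 11.6 pos [ 0.5356 -0.008   0.2719] F [-0.   0.5 -1.4] op mm 52.0
d cm [-11.9   22.84  -0.69] len 25.8 w [ 0.004  0.008 -0.364]
```

```bash
python3 -m handwheel '[{"hand":-1,"dx":-1.97,"dy":3.8,"dz":0,"wx":0,"wy":0,"wz":-0.061},{"hand":-1,"dx":-1.97,"dy":3.8,"dz":0,"wx":0,"wy":0,"wz":-0.061},{"hand":-1,"dx":-1.97,"dy":3.8,"dz":0,"wx":0,"wy":0,"wz":-0.061},{"hand":-1,"dx":-1.97,"dy":3.8,"dz":0,"wx":0,"wy":0,"wz":-0.061},{"hand":-1,"dx":-1.97,"dy":3.8,"dz":0,"wx":0,"wy":0,"wz":-0.061},{"hand":-1,"dx":-1.97,"dy":3.8,"dz":0,"wx":0,"wy":0,"wz":-0.061},{"hand":-1,"dx":0,"dy":0,"dz":-4.5,"wx":0,"wy":0,"wz":0},{"hand":-1,"dx":0,"dy":0,"dz":-4.5,"wx":0,"wy":0,"wz":0},{"hand":-1,"dx":0,"dy":0,"dz":-4.5,"wx":0,"wy":0,"wz":0},{"hand":-1,"dx":0,"dy":0,"dz":-3,"wx":0,"wy":0,"wz":0}]'; python3 -m handwheel '[{"hand":-1,"dx":0,"dy":0,"dz":0,"wx":0,"wy":0,"wz":0},{"hand":-1,"dx":0,"dy":0,"dz":0,"wx":0,"wy":0,"wz":0}]';python3 go.py c -40 -42 .016 5.6
```

```text
time_s: 12.55
position: [0.4119, 0.2197, 0.0989]
tcp_rot: [[-0.096, 0.995, -0.007], [0.995, 0.096, -0.002], [-0.001, -0.007, -1.0]]
force: [0.3, -0.3, -1.5]
opening: 0.596
time_s: 12.75
position: [0.4143, 0.2201, 0.1018]
tcp_rot: [[-0.095, 0.995, -0.003], [0.995, 0.095, -0.001], [-0.001, -0.003, -1.0]]
force: [-0.7, 1.0, -1.4]
opening: 0.595
[0.41658939 0.22039713]
t 12.8 pos [0.4143 0.2201 0.1018] F [-0.7  1.  -1.4] op mm 51.8
d cm [ 0.23  0.03 -8.58] len 8.6 w [ 0.001 -0.003  0.003]
```

```bash
python3 -m handwheel '[{"hand":-1,"dx":0.2,"dy":0,"dz":-3.5,"wx":0,"wy":0,"wz":0},{"hand":-1,"dx":0,"dy":0,"dz":-2.5,"wx":0,"wy":0,"wz":0},{"hand":-1,"dx":0,"dy":0,"dz":-1.5,"wx":0,"wy":0,"wz":0},{"hand":-1,"dx":0,"dy":0,"dz":-0.9,"wx":0,"wy":0,"wz":0},{"hand":-1,"dx":0,"dy":0,"dz":0,"wx":0,"wy":0,"wz":0},{"hand":-1,"dx":0,"dy":0,"dz":0,"wx":0,"wy":0,"wz":0},{"hand":0.4,"dx":0,"dy":0,"dz":0,"wx":0,"wy":0,"wz":0},{"hand":0.4,"dx":0,"dy":0,"dz":0,"wx":0,"wy":0,"wz":0},{"hand":0.4,"dx":0,"dy":0,"dz":0,"wx":0,"wy":0,"wz":0},{"hand":0.4,"dx":0,"dy":0,"dz":2,"wx":0,"wy":0,"wz":0}]' && python3 -m handwheel '[{"hand":0.4,"dx":0,"dy":0,"dz":4.8,"wx":0,"wy":0,"wz":0},{"hand":0.4,"dx":0,"dy":0,"dz":4.8,"wx":0,"wy":0,"wz":0},{"hand":1,"dx":0,"dy":0,"dz":4.8,"wx":0,"wy":0,"wz":0},{"hand":1,"dx":0,"dy":0,"dz":4.8,"wx":0,"wy":0,"wz":0},{"hand":1,"dx":0,"dy":0,"dz":3.5,"wx":0,"wy":0,"wz":0},{"hand":1,"dx":0.3,"dy":-4.5,"dz":0,"wx":0,"wy":0,"wz":0},{"hand":1,"dx":0.3,"dy":-4.5,"dz":0,"wx":0,"wy":0,"wz":0}]';python3 go.py w .4199 -.1215 .26 5.6;python3 -c "
from m import *
im,d,c=cap('wrist','w6')
P=cloud(im,d,c); im2,d2,c2=cap('side','s6'); P2=cloud(im2,d2,c2)
for nm,(x,y) in dict(blA=(.421,-.128),blB=(.572,-.138)).items():
        print(nm,rect(P2,colm(im2,0),x,y,.05))
"
```

```text
time_s: 13.75
position: [0.4163, 0.2201, 0.0377]
tcp_rot: [[-0.095, 0.995, -0.004], [0.995, 0.095, -0.001], [-0.001, -0.004, -1.0]]
force: [-0.6, -0.1, -0.1]
opening: 0.698
time_s: 14.45
position: [0.4239, 0.1304, 0.2675]
tcp_rot: [[-0.099, 0.995, 0.005], [0.995, 0.099, 0.0], [-0.0, 0.005, -1.0]]
force: [1.3, 0.1, 0.7]
opening: 0.986
t 14.4 pos [0.4239 0.1304 0.2675] F [1.3 0.1 0.7] op mm 85.8
d cm [ -0.4  -25.19  -0.75] len 25.2 w [-0.     0.005 -0.002]
blA (312, 0.0262, array([ 419.6, -121.9]), array([46.3, 67.3]), 5.2)
blB (292, 0.0264, array([ 573.6, -131.4]), array([66. , 43.4]), 77.7)
```

View pics/w6.png

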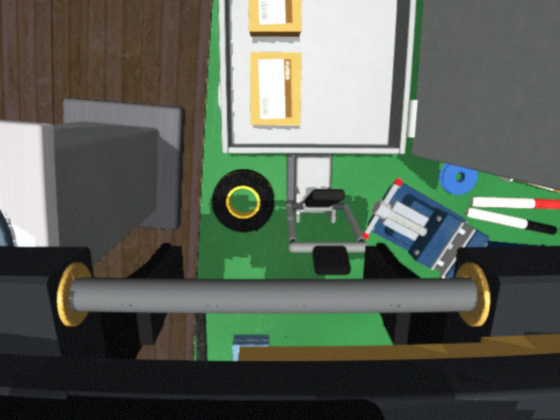

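Both tans now sit in the case's near column. The brush lies near the left blue box, so I check the finger clearance.

Run:
```python
from m import *
im,d,c=load('wrist1'); P=cloud(im,d,c)
g=cv2.cvtColor(im,cv2.COLOR_RGB2GRAY)
m=(g<70)&(P[...,0]>.33)&(P[...,0]<.39)&(P[...,1]>-.2)&(P[...,1]<-.04)
p=P[m]; print(len(p),p.min(0),p.max(0)); 
for y in (-.09,-.1,-.11,-.12,-.13,-.14,-.15): k=abs(p[:,1]-y)<.005; print(y,p[k][:,0].min().round(4),p[k][:,0].max().round(4),p[k][:,2].max().round(3)) if k.any() else 0
```

```text
1041 [ 0.3405412  -0.17832299 -0.0016179 ] [ 0.3622805  -0.04842099  0.02663182]
-0.09 0.3416 0.3574 0.011
-0.1 0.3413 0.3584 0.011
-0.11 0.3426 0.359 0.011
-0.12 0.342 0.3601 0.012
-0.13 0.3405 0.3603 0.026
-0.14 0.3436 0.3603 0.027
-0.15 0.341 0.3621 0.026
```

```bash
python3 -m handwheel '[{"hand":0.5,"dx":-0.05,"dy":-4.2,"dz":0,"wx":0,"wy":0,"wz":0},{"hand":0.5,"dx":-0.05,"dy":-4.2,"dz":0,"wx":0,"wy":0,"wz":0},{"hand":0.5,"dx":-0.05,"dy":-4.2,"dz":0,"wx":0,"wy":0,"wz":0},{"hand":0.5,"dx":-0.05,"dy":-4.2,"dz":0,"wx":0,"wy":0,"wz":0},{"hand":0.5,"dx":-0.05,"dy":-4.2,"dz":0,"wx":0,"wy":0,"wz":0},{"hand":0.5,"dx":-0.05,"dy":-4.2,"dz":-2,"wx":0,"wy":0,"wz":0},{"hand":0.5,"dx":0,"dy":0,"dz":-4.8,"wx":0,"wy":0,"wz":0},{"hand":0.5,"dx":0,"dy":0,"dz":-4.8,"wx":0,"wy":0,"wz":0},{"hand":0.5,"dx":0,"dy":0,"dz":-4.8,"wx":0,"wy":0,"wz":0},{"hand":0.5,"dx":0,"dy":0,"dz":-4.5,"wx":0,"wy":0,"wz":0}]' && python3 -m handwheel '[{"hand":0.5,"dx":0,"dy":0,"dz":0,"wx":0,"wy":0,"wz":0},{"hand":0.5,"dx":0,"dy":0,"dz":0,"wx":0,"wy":0,"wz":0}]';python3 go.py w .4199 -.1215 .007 5.6
```

```text
time_s: 15.55
position: [0.4205, -0.1212, 0.055]
tcp_rot: [[-0.094, 0.996, 0.001], [0.996, 0.094, -0.0], [-0.0, 0.001, -1.0]]
force: [-0.2, 0.1, -0.3]
opening: 0.75
time_s: 15.75
position: [0.42, -0.1208, 0.0562]
tcp_rot: [[-0.095, 0.995, -0.002], [0.995, 0.095, 0.002], [0.002, -0.002, -1.0]]
force: [0.1, 0.1, 0.3]
opening: 0.749
t 15.8 pos [ 0.42   -0.1208  0.0562] F [0.1 0.1 0.3] op mm 65.2
d cm [-0.01 -0.07 -4.92] len 4.9 w [-0.002 -0.002  0.002]
```

```bash
python3 -m handwheel '[{"hand":0.5,"dx":0,"dy":0,"dz":-2.5,"wx":0,"wy":0,"wz":0},{"hand":0.5,"dx":0,"dy":0,"dz":-2.4,"wx":0,"wy":0,"wz":0},{"hand":0.5,"dx":0,"dy":0,"dz":0,"wx":0,"wy":0,"wz":0},{"hand":-1,"dx":0,"dy":0,"dz":0,"wx":0,"wy":0,"wz":0},{"hand":-1,"dx":0,"dy":0,"dz":0,"wx":0,"wy":0,"wz":0},{"hand":-1,"dx":0,"dy":0,"dz":0,"wx":0,"wy":0,"wz":0},{"hand":-1,"dx":0,"dy":0,"dz":0,"wx":0,"wy":0,"wz":0},{"hand":-1,"dx":0,"dy":0,"dz":0,"wx":0,"wy":0,"wz":0},{"hand":-1,"dx":0,"dy":0,"dz":0,"wx":0,"wy":0,"wz":0},{"hand":-1,"dx":0,"dy":0,"dz":2,"wx":0,"wy":0,"wz":0}]' && python3 -m handwheel '[{"hand":-1,"dx":0,"dy":0,"dz":4.8,"wx":0,"wy":0,"wz":0},{"hand":-1,"dx":0,"dy":0,"dz":4.8,"wx":0,"wy":0,"wz":0},{"hand":-1,"dx":0,"dy":0,"dz":4.8,"wx":0,"wy":0,"wz":0.14},{"hand":-1,"dx":0,"dy":0,"dz":4.8,"wx":0,"wy":0,"wz":0.14},{"hand":-1,"dx":0,"dy":0,"dz":4.8,"wx":0,"wy":0,"wz":0.14},{"hand":-1,"dx":0,"dy":0,"dz":0,"wx":0,"wy":0,"wz":0.14},{"hand":-1,"dx":0,"dy":0,"dz":0,"wx":0,"wy":0,"wz":0.14}]';python3 go.py c 46 -8 .27 95.6
```

```text
time_s: 16.75
position: [0.4198, -0.1213, 0.0273]
tcp_rot: [[-0.095, 0.995, -0.002], [0.995, 0.095, 0.001], [0.001, -0.002, -1.0]]
force: [0.1, -0.5, -0.0]
opening: 0.527
time_s: 17.45
position: [0.4208, -0.1217, 0.27]
tcp_rot: [[-0.718, 0.696, 0.004], [0.696, 0.718, -0.003], [-0.005, 0.001, -1.0]]
force: [-0.6, 0.3, -0.9]
opening: 0.525
[0.49886112 0.26262699]
t 17.4 pos [ 0.4208 -0.1217  0.27  ] F [-0.6  0.3 -0.9] op mm 45.7
d cm [ 7.81 38.43  0.  ] len 39.2 w [0.001 0.005 0.867]
```

```bash
python3 -m handwheel '[{"hand":-1,"dx":0.868,"dy":4.27,"dz":0,"wx":0,"wy":0,"wz":0.0963},{"hand":-1,"dx":0.868,"dy":4.27,"dz":0,"wx":0,"wy":0,"wz":0.0963},{"hand":-1,"dx":0.868,"dy":4.27,"dz":0,"wx":0,"wy":0,"wz":0.0963},{"hand":-1,"dx":0.868,"dy":4.27,"dz":0,"wx":0,"wy":0,"wz":0.0963},{"hand":-1,"dx":0.868,"dy":4.27,"dz":0,"wx":0,"wy":0,"wz":0.0963},{"hand":-1,"dx":0.868,"dy":4.27,"dz":0,"wx":0,"wy":0,"wz":0.0963},{"hand":-1,"dx":0.868,"dy":4.27,"dz":0,"wx":0,"wy":0,"wz":0.0963},{"hand":-1,"dx":0.868,"dy":4.27,"dz":0,"wx":0,"wy":0,"wz":0.0963},{"hand":-1,"dx":0.868,"dy":4.27,"dz":0,"wx":0,"wy":0,"wz":0.0963},{"hand":-1,"dx":0,"dy":0,"dz":0,"wx":0,"wy":0,"wz":0}]';python3 -m handwheel '[{"hand":-1,"dx":0,"dy":0,"dz":0,"wx":0,"wy":0,"wz":0}]'; python3 go.py c 46 -8 .1 95.6
```

```text
time_s: 18.45
position: [0.4987, 0.2674, 0.2678]
tcp_rot: [[-0.995, -0.097, 0.002], [-0.097, 0.995, 0.003], [-0.002, 0.003, -1.0]]
force: [0.1, -1.3, -0.6]
opening: 0.528
time_s: 18.55
position: [0.4975, 0.2632, 0.2673]
tcp_rot: [[-0.996, -0.093, -0.001], [-0.093, 0.996, -0.001], [0.001, -0.001, -1.0]]
force: [0.4, -1.0, -0.9]
opening: 0.525
[0.49886112 0.26262699]
t 18.6 pos [0.4975 0.2632 0.2673] F [ 0.4 -1.  -0.9] op mm 45.7
d cm [  0.14  -0.06 -16.73] len 16.7 w [ 0.001 -0.001  0.005]
```

```bash
python3 -c "
from m import *
cap('wrist','w7'); cap('side','s7')"
```

```text
(no output)
```

View pics/w7.png

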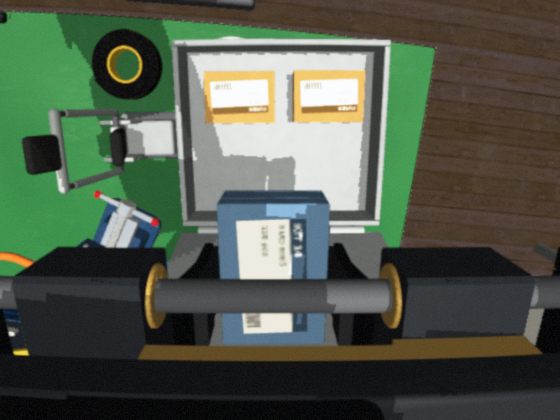

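View pics/s7.png

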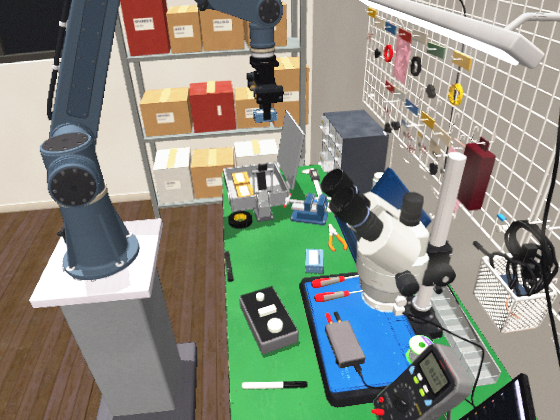

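Blue box held over the case; tans at (238,97) and (328,97), well placed. Lower.

```bash
python3 -m handwheel '[{"hand":-1,"dx":0.1,"dy":-0.05,"dz":-4.5,"wx":0,"wy":0,"wz":0},{"hand":-1,"dx":0,"dy":0,"dz":-4.5,"wx":0,"wy":0,"wz":0},{"hand":-1,"dx":0,"dy":0,"dz":-4.5,"wx":0,"wy":0,"wz":0},{"hand":-1,"dx":0,"dy":0,"dz":-3,"wx":0,"wy":0,"wz":0},{"hand":-1,"dx":0,"dy":0,"dz":0,"wx":0,"wy":0,"wz":0},{"hand":-1,"dx":0,"dy":0,"dz":0,"wx":0,"wy":0,"wz":0}]'; python3 go.py c 46 -8 .016 95.6
```

```text
time_s: 19.25
position: [0.4998, 0.2611, 0.103]
tcp_rot: [[-0.996, -0.089, -0.0], [-0.089, 0.996, -0.0], [0.001, -0.0, -1.0]]
force: [0.5, 0.1, -0.0]
opening: 0.525
[0.49886112 0.26262699]
t 19.2 pos [0.4998 0.2611 0.103 ] F [ 0.5  0.1 -0. ] op mm 45.7
d cm [-0.09  0.15 -8.7 ] len 8.7 w [ 0.    -0.     0.009]
```

```bash
python3 -m handwheel '[{"hand":-1,"dx":0,"dy":0.1,"dz":-3.5,"wx":0,"wy":0,"wz":0},{"hand":-1,"dx":0,"dy":0,"dz":-2.5,"wx":0,"wy":0,"wz":0},{"hand":-1,"dx":0,"dy":0,"dz":-1.5,"wx":0,"wy":0,"wz":0},{"hand":-1,"dx":0,"dy":0,"dz":-0.9,"wx":0,"wy":0,"wz":0},{"hand":-1,"dx":0,"dy":0,"dz":0,"wx":0,"wy":0,"wz":0},{"hand":-1,"dx":0,"dy":0,"dz":0,"wx":0,"wy":0,"wz":0},{"hand":0.3,"dx":0,"dy":0,"dz":0,"wx":0,"wy":0,"wz":0},{"hand":0.3,"dx":0,"dy":0,"dz":0,"wx":0,"wy":0,"wz":0},{"hand":0.3,"dx":0,"dy":0,"dz":0,"wx":0,"wy":0,"wz":0},{"hand":0.3,"dx":0,"dy":0,"dz":0,"wx":0,"wy":0,"wz":0}]'; python3 go.py c 46 60 .08 95.6
```

```text
time_s: 20.25
position: [0.4997, 0.2633, 0.019]
tcp_rot: [[-0.996, -0.091, 0.001], [-0.091, 0.996, 0.0], [-0.001, 0.0, -1.0]]
force: [-0.5, 0.2, 0.3]
opening: 0.644
[0.49222549 0.33030246]
t 20.2 pos [0.4997 0.2633 0.019 ] F [-0.5  0.2  0.3] op mm 56.0
d cm [-0.75  6.7   6.1 ] len 9.1 w [-0.     0.001  0.007]
```

```bash
python3 -m handwheel '[{"hand":0.3,"dx":0,"dy":0,"dz":3,"wx":0,"wy":0,"wz":0},{"hand":-1,"dx":0,"dy":0,"dz":3,"wx":0,"wy":0,"wz":0},{"hand":-1,"dx":-0.35,"dy":3,"dz":0,"wx":0,"wy":0,"wz":0},{"hand":-1,"dx":-0.3,"dy":3,"dz":0,"wx":0,"wy":0,"wz":0},{"hand":-1,"dx":0,"dy":0,"dz":0,"wx":0,"wy":0,"wz":0},{"hand":-1,"dx":0,"dy":0,"dz":0,"wx":0,"wy":0,"wz":0},{"hand":-1,"dx":0,"dy":0,"dz":0,"wx":0,"wy":0,"wz":0},{"hand":-1,"dx":0,"dy":0,"dz":-2,"wx":0,"wy":0,"wz":0},{"hand":-1,"dx":0,"dy":0,"dz":-3,"wx":0,"wy":0,"wz":0},{"hand":-1,"dx":0,"dy":0,"dz":-1,"wx":0,"wy":0,"wz":0}]'; python3 go.py c 46 2 .019 95.6
```

```text
time_s: 21.25
position: [0.4914, 0.3214, 0.0162]
tcp_rot: [[-0.996, -0.09, -0.005], [-0.09, 0.996, -0.002], [0.005, -0.002, -1.0]]
force: [-1.2, -1.0, -0.3]
opening: 0.014
[0.49788529 0.27257927]
t 21.2 pos [0.4914 0.3214 0.0162] F [-1.2 -1.  -0.3] op mm 1.2
d cm [ 0.65 -4.88  0.28] len 4.9 w [ 0.002 -0.005  0.008]
```

```bash
python3 -m handwheel '[{"hand":-1,"dx":0.15,"dy":-1,"dz":0,"wx":0,"wy":0,"wz":0},{"hand":-1,"dx":0.1,"dy":-0.8,"dz":0,"wx":0,"wy":0,"wz":0},{"hand":-1,"dx":0.1,"dy":-0.6,"dz":0,"wx":0,"wy":0,"wz":0},{"hand":-1,"dx":0.1,"dy":-0.6,"dz":0,"wx":0,"wy":0,"wz":0},{"hand":-1,"dx":0.05,"dy":-0.6,"dz":0,"wx":0,"wy":0,"wz":0},{"hand":-1,"dx":0.05,"dy":-0.6,"dz":0,"wx":0,"wy":0,"wz":0},{"hand":-1,"dx":0.05,"dy":-0.6,"dz":0,"wx":0,"wy":0,"wz":0},{"hand":-1,"dx":0,"dy":0,"dz":0,"wx":0,"wy":0,"wz":0},{"hand":-1,"dx":0,"dy":0.4,"dz":0,"wx":0,"wy":0,"wz":0},{"hand":-1,"dx":0,"dy":0,"dz":4,"wx":0,"wy":0,"wz":0}]'; python3 -m handwheel '[{"hand":-1,"dx":0,"dy":0,"dz":4.8,"wx":0,"wy":0,"wz":0},{"hand":-1,"dx":0,"dy":0,"dz":4.8,"wx":0,"wy":0,"wz":0},{"hand":-1,"dx":0,"dy":0,"dz":4.8,"wx":0,"wy":0,"wz":0},{"hand":-1,"dx":0,"dy":0,"dz":4.8,"wx":0,"wy":0,"wz":0},{"hand":-1,"dx":0,"dy":0,"dz":2.5,"wx":0,"wy":0,"wz":0},{"hand":1,"dx":-3,"dy":0,"dz":0,"wx":0,"wy":0,"wz":0},{"hand":1,"dx":-3,"dy":0,"dz":0,"wx":0,"wy":0,"wz":0},{"hand":1,"dx":0,"dy":0,"dz":0,"wx":0,"wy":0,"wz":0}]';python3 -c "
from m import *
im,d,c=cap('wrist','w8'); im2,d2,c2=cap('side','s8'); P2=cloud(im2,d2,c2)
print(rect(P2,colm(im2,0),.572,-.138,.05))"; python3 go.py w .5745 -.132 .26 -12.7
```

```text
time_s: 22.25
position: [0.495, 0.2783, 0.0539]
tcp_rot: [[-0.996, -0.091, -0.012], [-0.091, 0.996, -0.004], [0.012, -0.003, -1.0]]
force: [0.7, -0.1, -0.7]
opening: 0.007
time_s: 23.05
position: [0.4342, 0.2792, 0.2754]
tcp_rot: [[-0.996, -0.093, -0.005], [-0.093, 0.996, -0.001], [0.005, -0.001, -1.0]]
force: [-0.6, 0.1, -0.2]
opening: 0.195
(293, 0.0265, array([ 573.7, -130.7]), array([68.7, 43.4]), 77.6)
t 23.1 pos [0.4385 0.2797 0.2758] F [0.6 0.3 0.1] op mm 25.1
d cm [ 13.6  -41.17  -1.58] len 43.4 w [ 1.000e-03  1.000e-03 -1.885e+00]
```

View pics/w8.png

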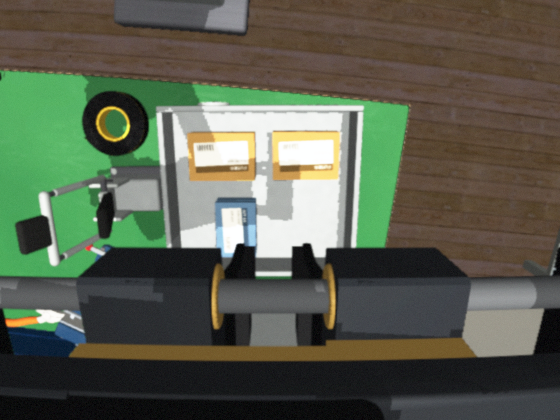

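Run:
```python
from m import *
for n in ('wrist1','wrist0'):
    im,d,c=load(n); P=cloud(im,d,c)
    for x0 in np.arange(.62,.72,.01):
        m=(abs(P[...,0]-x0)<.005)&(P[...,1]>-.2)&(P[...,1]<-.06)&(P[...,2]<.2)
        if m.sum()>5: print(n,x0.round(3),m.sum(),np.nanpercentile(P[...,2][m],[50,99]).round(3))
```

```text
wrist1 0.62 863 [0.002 0.021]
wrist1 0.63 889 [0.002 0.021]
wrist1 0.64 810 [0.002 0.021]
wrist1 0.65 846 [0.002 0.021]
wrist1 0.66 834 [0.002 0.021]
wrist1 0.67 883 [0.002 0.021]
wrist1 0.68 3141 [0.036 0.075]
wrist1 0.69 667 [0.062 0.073]
wrist1 0.7 888 [0.055 0.073]
wrist1 0.71 959 [0.054 0.073]
wrist0 0.62 679 [0.002 0.012]
wrist0 0.63 700 [0.002 0.012]
wrist0 0.64 678 [0.002 0.013]
wrist0 0.65 683 [0.002 0.013]
wrist0 0.66 683 [0.002 0.012]
wrist0 0.67 693 [0.002 0.013]
wrist0 0.68 1159 [0.023 0.074]
wrist0 0.69 618 [0.056 0.065]
wrist0 0.7 606 [0.054 0.064]
wrist0 0.71 415 [0.054 0.065]
```

```bash
python3 -m handwheel '[{"hand":0.6,"dx":1.3,"dy":-4.1,"dz":0,"wx":0,"wy":0,"wz":-0.145},{"hand":0.6,"dx":1.3,"dy":-4.1,"dz":0,"wx":0,"wy":0,"wz":-0.145},{"hand":0.6,"dx":1.3,"dy":-4.1,"dz":0,"wx":0,"wy":0,"wz":-0.145},{"hand":0.6,"dx":1.3,"dy":-4.1,"dz":0,"wx":0,"wy":0,"wz":-0.145},{"hand":0.6,"dx":1.3,"dy":-4.1,"dz":0,"wx":0,"wy":0,"wz":-0.145},{"hand":0.6,"dx":1.3,"dy":-4.1,"dz":0,"wx":0,"wy":0,"wz":-0.145},{"hand":0.6,"dx":1.3,"dy":-4.1,"dz":0,"wx":0,"wy":0,"wz":-0.145},{"hand":0.6,"dx":1.3,"dy":-4.1,"dz":0,"wx":0,"wy":0,"wz":-0.145},{"hand":0.6,"dx":1.3,"dy":-4.1,"dz":0,"wx":0,"wy":0,"wz":-0.145},{"hand":0.6,"dx":1.3,"dy":-4.1,"dz":0,"wx":0,"wy":0,"wz":-0.145}]'; python3 -m handwheel '[{"hand":0.6,"dx":0,"dy":0,"dz":-4,"wx":0,"wy":0,"wz":-0.145},{"hand":0.6,"dx":0,"dy":0,"dz":-4,"wx":0,"wy":0,"wz":-0.145},{"hand":0.6,"dx":0,"dy":0,"dz":-4,"wx":0,"wy":0,"wz":-0.145},{"hand":0.6,"dx":0,"dy":0,"dz":-4,"wx":0,"wy":0,"wz":0},{"hand":0.6,"dx":0,"dy":0,"dz":-4,"wx":0,"wy":0,"wz":0},{"hand":0.6,"dx":0,"dy":0,"dz":0,"wx":0,"wy":0,"wz":0},{"hand":0.6,"dx":0,"dy":0,"dz":0,"wx":0,"wy":0,"wz":0}]';python3 go.py w .573 -.132 .010 -12.7
```

```text
time_s: 24.15
position: [0.5704, -0.1334, 0.2752]
tcp_rot: [[-0.204, 0.979, 0.001], [0.979, 0.204, -0.0], [-0.0, 0.001, -1.0]]
force: [0.4, 0.4, -0.4]
opening: 0.797
time_s: 24.85
position: [0.5695, -0.1312, 0.075]
tcp_rot: [[0.221, 0.975, -0.001], [0.975, -0.221, 0.0], [0.0, -0.001, -1.0]]
force: [-0.1, 0.1, 0.1]
opening: 0.795
t 24.9 pos [ 0.5695 -0.1312  0.075 ] F [-0.1  0.1  0.1] op mm 69.2
d cm [ 0.35 -0.08 -6.5 ] len 6.5 w [-0.    -0.001  0.002]
```

```bash
python3 -m handwheel '[{"hand":0.6,"dx":0.35,"dy":-0.05,"dz":-2.5,"wx":0,"wy":0,"wz":0},{"hand":0.6,"dx":0,"dy":0,"dz":-2.5,"wx":0,"wy":0,"wz":0},{"hand":0.6,"dx":0,"dy":0,"dz":-1.5,"wx":0,"wy":0,"wz":0},{"hand":-1,"dx":0,"dy":0,"dz":0,"wx":0,"wy":0,"wz":0},{"hand":-1,"dx":0,"dy":0,"dz":0,"wx":0,"wy":0,"wz":0},{"hand":-1,"dx":0,"dy":0,"dz":0,"wx":0,"wy":0,"wz":0},{"hand":-1,"dx":0,"dy":0,"dz":0,"wx":0,"wy":0,"wz":0},{"hand":-1,"dx":0,"dy":0,"dz":0,"wx":0,"wy":0,"wz":0},{"hand":-1,"dx":0,"dy":0,"dz":0,"wx":0,"wy":0,"wz":0},{"hand":-1,"dx":0,"dy":0,"dz":2,"wx":0,"wy":0,"wz":0}]' && python3 -m handwheel '[{"hand":-1,"dx":0,"dy":0,"dz":4.8,"wx":0,"wy":0,"wz":0},{"hand":-1,"dx":0,"dy":0,"dz":4.8,"wx":0,"wy":0,"wz":0},{"hand":-1,"dx":0,"dy":0,"dz":4.8,"wx":0,"wy":0,"wz":0.14},{"hand":-1,"dx":0,"dy":0,"dz":4.8,"wx":0,"wy":0,"wz":0.14},{"hand":-1,"dx":0,"dy":0,"dz":4.8,"wx":0,"wy":0,"wz":0.14},{"hand":-1,"dx":0,"dy":0,"dz":0,"wx":0,"wy":0,"wz":0.14},{"hand":-1,"dx":0,"dy":0,"dz":0,"wx":0,"wy":0,"wz":0.14}]';python3 go.py c 46 48 .27 95.6
```

```text
time_s: 25.85
position: [0.5708, -0.1306, 0.0293]
tcp_rot: [[0.221, 0.975, -0.004], [0.975, -0.221, 0.002], [0.001, -0.005, -1.0]]
force: [0.1, -0.6, -1.7]
opening: 0.524
time_s: 26.55
position: [0.5728, -0.1313, 0.2729]
tcp_rot: [[-0.464, 0.886, 0.003], [0.886, 0.464, -0.002], [-0.003, 0.002, -1.0]]
force: [-0.5, 0.4, -1.5]
opening: 0.526
[0.49339648 0.31835973]
t 26.6 pos [ 0.5728 -0.1313  0.2729] F [-0.5  0.4 -1.5] op mm 45.8
d cm [-7.94 44.97 -0.29] len 45.7 w [-1.000e-03  4.000e-03  1.186e+00]
```

```bash
python3 -m handwheel '[{"hand":-1,"dx":-1.59,"dy":4.5,"dz":0,"wx":0,"wy":0,"wz":0.119},{"hand":-1,"dx":-1.59,"dy":4.5,"dz":0,"wx":0,"wy":0,"wz":0.119},{"hand":-1,"dx":-1.59,"dy":4.5,"dz":0,"wx":0,"wy":0,"wz":0.119},{"hand":-1,"dx":-1.59,"dy":4.5,"dz":0,"wx":0,"wy":0,"wz":0.119},{"hand":-1,"dx":-1.59,"dy":4.5,"dz":0,"wx":0,"wy":0,"wz":0.119},{"hand":-1,"dx":0,"dy":4.5,"dz":0,"wx":0,"wy":0,"wz":0.119},{"hand":-1,"dx":0,"dy":4.5,"dz":0,"wx":0,"wy":0,"wz":0.119},{"hand":-1,"dx":0,"dy":4.5,"dz":0,"wx":0,"wy":0,"wz":0.119},{"hand":-1,"dx":0,"dy":4.5,"dz":0,"wx":0,"wy":0,"wz":0.119},{"hand":-1,"dx":0,"dy":4.5,"dz":0,"wx":0,"wy":0,"wz":0.119}]';python3 -m handwheel '[{"hand":-1,"dx":0,"dy":0,"dz":-4,"wx":0,"wy":0,"wz":0},{"hand":-1,"dx":0,"dy":0,"dz":-4.5,"wx":0,"wy":0,"wz":0},{"hand":-1,"dx":0,"dy":0,"dz":-4.5,"wx":0,"wy":0,"wz":0},{"hand":-1,"dx":0,"dy":0,"dz":-3,"wx":0,"wy":0,"wz":0},{"hand":-1,"dx":0,"dy":0,"dz":0,"wx":0,"wy":0,"wz":0},{"hand":-1,"dx":0,"dy":0,"dz":0,"wx":0,"wy":0,"wz":0}]'; python3 go.py c 46 48 .019 95.6
```

```text
time_s: 27.55
position: [0.4919, 0.3203, 0.2703]
tcp_rot: [[-0.995, -0.101, -0.001], [-0.101, 0.995, -0.001], [0.001, -0.001, -1.0]]
force: [0.7, -0.2, -1.1]
opening: 0.527
time_s: 28.15
position: [0.4928, 0.3186, 0.1106]
tcp_rot: [[-0.995, -0.096, -0.001], [-0.096, 0.995, -0.0], [0.001, -0.0, -1.0]]
force: [0.4, 0.0, -0.6]
opening: 0.526
[0.49339648 0.31835973]
t 28.1 pos [0.4928 0.3186 0.1106] F [ 0.4  0.  -0.6] op mm 45.7
d cm [ 0.06 -0.03 -9.16] len 9.2 w [ 0.    -0.001  0.002]
```

```bash
python3 -m handwheel '[{"hand":-1,"dx":0,"dy":0,"dz":-4,"wx":0,"wy":0,"wz":0},{"hand":-1,"dx":0,"dy":0,"dz":-2.5,"wx":0,"wy":0,"wz":0},{"hand":-1,"dx":0,"dy":0,"dz":-1.5,"wx":0,"wy":0,"wz":0},{"hand":-1,"dx":0,"dy":0,"dz":-1,"wx":0,"wy":0,"wz":0},{"hand":-1,"dx":0,"dy":0,"dz":0,"wx":0,"wy":0,"wz":0},{"hand":-1,"dx":0,"dy":0,"dz":0,"wx":0,"wy":0,"wz":0},{"hand":0.3,"dx":0,"dy":0,"dz":0,"wx":0,"wy":0,"wz":0},{"hand":0.3,"dx":0,"dy":0,"dz":0,"wx":0,"wy":0,"wz":0},{"hand":0.3,"dx":0,"dy":0,"dz":0,"wx":0,"wy":0,"wz":0},{"hand":0.3,"dx":0,"dy":0,"dz":0,"wx":0,"wy":0,"wz":0}]';  python3 -m handwheel '[{"hand":0.3,"dx":0,"dy":0,"dz":3,"wx":0,"wy":0,"wz":0},{"hand":0.3,"dx":0,"dy":0,"dz":4.8,"wx":0,"wy":0,"wz":0},{"hand":0.3,"dx":0,"dy":0,"dz":4.8,"wx":0,"wy":0,"wz":0},{"hand":0.3,"dx":0,"dy":0,"dz":4.8,"wx":0,"wy":0,"wz":0},{"hand":0.3,"dx":0,"dy":0,"dz":4.8,"wx":0,"wy":0,"wz":0},{"hand":-1,"dx":-4,"dy":0,"dz":3,"wx":0,"wy":0,"wz":0},{"hand":-1,"dx":-4,"dy":0,"dz":0,"wx":0,"wy":0,"wz":0},{"hand":-1,"dx":-4,"dy":0,"dz":0,"wx":0,"wy":0,"wz":0},{"hand":-1,"dx":0,"dy":0,"dz":0,"wx":0,"wy":0,"wz":0},{"hand":-1,"dx":0,"dy":0,"dz":0,"wx":0,"wy":0,"wz":0}]';python3 -c "
from m import *
im,d,c=cap('wrist','w9'); im2,d2,c2=cap('side','s9'); st()"
```

```text
time_s: 29.15
position: [0.4933, 0.3188, 0.021]
tcp_rot: [[-0.995, -0.096, 0.001], [-0.096, 0.995, 0.0], [-0.001, 0.0, -1.0]]
force: [-0.1, 0.1, 0.2]
opening: 0.644
time_s: 30.15
position: [0.3724, 0.3189, 0.2731]
tcp_rot: [[-0.995, -0.097, 0.001], [-0.097, 0.995, 0.0], [-0.001, 0.0, -1.0]]
force: [-0.7, -0.2, 0.2]
opening: 0.283
30.25 [0.3743 0.319  0.2729] F [-0.   0.6  0.5] op 0.192
[[-0.995, -0.096, 0.002], [-0.096, 0.995, 0.001], [-0.002, 0.0, -1.0]] [ 27.4  16.2  97.2  -0.   66.5 -68.1]
```

View pics/w9.png

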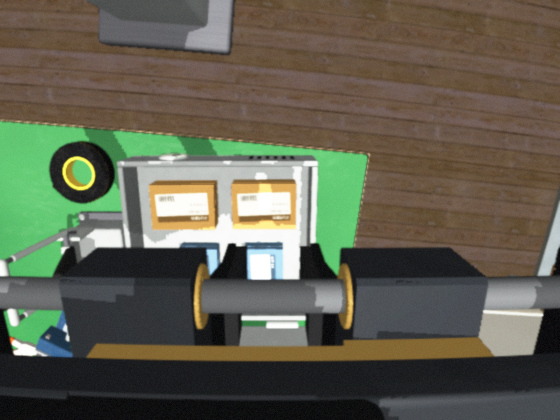

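View pics/s9.png

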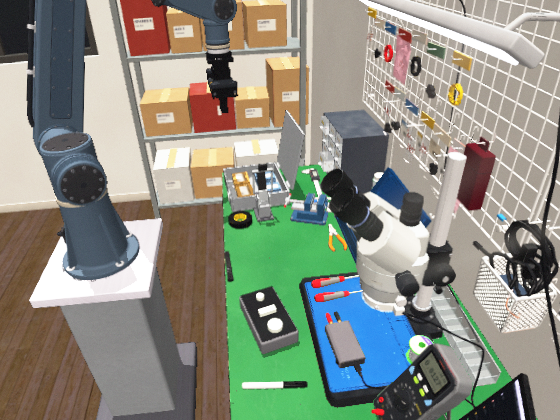

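All four boxes lie flat inside: tans at (183,205) and (264,203), blues at (200,260) and (264,262). Before I go behind the lid, I check the room there and the heights of the box tops.

Run:
```python
from m import *
from go import C,ex,ey
for n in ('wrist2','w5','side2','s9','scene0','w9'):
    im,d,c=load(n); P=cloud(im,d,c); q=P[...,:2]-C; X=q@ex*1000;Y=q@ey*1000;Z=P[...,2]*1000
    m=(X>150)&(X<330)&(abs(Y-20)<130)&(Z>20)&(Z<400)
    if n=='w9':
        m=(abs(X)<85)&(abs(Y)<97)&(Z>15)&(Z<60); 
        for s in (1,-1):
            for t in (1,-1): k=m&(X*s>15)&(Y*t>15); print('tops',s,t,np.percentile(Z[k],[30,60,99]).round(1),k.sum()); 
        continue
    if m.sum()>20:
        for x0 in range(150,330,20):
            k=m&(abs(X-x0-10)<10)
            if k.sum()>10: print(n,x0,k.sum(),'Z',np.percentile(Z[k],[5,50,99]).round(0),'Y',np.percentile(Y[k],[1,99]).round(0))
```

```text
wrist2 210 55 Z [68. 70. 73.] Y [ 3. 22.]
wrist2 230 893 Z [ 59.  82. 102.] Y [-23.  48.]
wrist2 250 8528 Z [ 42. 148. 209.] Y [-104.   79.]
wrist2 270 6764 Z [ 48. 184. 209.] Y [-103.   94.]
wrist2 290 1929 Z [ 57. 207. 209.] Y [-105.   71.]
w5 250 1436 Z [ 80.  93. 121.] Y [-105.  -28.]
w5 270 55 Z [ 57.  82. 113.] Y [-104.  -16.]
w5 290 45 Z [54. 57. 63.] Y [-105.  -69.]
side2 230 121 Z [ 56.  78. 101.] Y [-25.  53.]
side2 250 669 Z [ 70. 151. 207.] Y [-107.  117.]
side2 270 618 Z [ 75. 159. 209.] Y [-109.  126.]
side2 290 438 Z [ 70. 178. 209.] Y [-110.  124.]
side2 310 412 Z [ 45. 177. 209.] Y [-110.  112.]
s9 230 120 Z [ 56.  78. 101.] Y [-26.  51.]
s9 250 659 Z [ 70. 150. 207.] Y [-107.  116.]
s9 270 637 Z [ 74. 160. 209.] Y [-108.  126.]
s9 290 430 Z [ 70. 177. 209.] Y [-110.  124.]
s9 310 404 Z [ 46. 176. 209.] Y [-110.  116.]
scene0 250 1525 Z [118. 170. 209.] Y [-104.  121.]
scene0 270 1262 Z [ 57. 157. 210.] Y [-102.  126.]
scene0 290 482 Z [165. 208. 210.] Y [-104.  124.]
scene0 310 603 Z [155. 207. 211.] Y [-105.  122.]
tops 1 1 [31.5 32.1 33.6] 965
tops 1 -1 [31.4 32.1 33.3] 39
tops -1 1 [35.3 35.9 37.5] 3050
tops -1 -1 [35.4 36.  37.6] 2628
```

```bash
python3 go.py c 168 10 .31 95.6
```

```text
[0.61852237 0.2924462 ]
t 30.2 pos [0.3743 0.319  0.2729] F [-0.   0.6  0.5] op mm 16.7
d cm [24.42 -2.66  3.71] len 24.8 w [-0.001  0.002  0.002]
```

```bash
python3 -m handwheel '[{"hand":-1,"dx":0,"dy":0,"dz":4,"wx":0,"wy":0,"wz":0},{"hand":-1,"dx":4.07,"dy":-0.44,"dz":0,"wx":0,"wy":0,"wz":0},{"hand":-1,"dx":4.07,"dy":-0.44,"dz":0,"wx":0,"wy":0,"wz":0},{"hand":-1,"dx":4.07,"dy":-0.44,"dz":0,"wx":0,"wy":0,"wz":0},{"hand":-1,"dx":4.07,"dy":-0.44,"dz":0,"wx":0,"wy":0,"wz":0},{"hand":-1,"dx":4.07,"dy":-0.44,"dz":0,"wx":0,"wy":0,"wz":0},{"hand":-1,"dx":4.07,"dy":-0.44,"dz":0,"wx":0,"wy":0,"wz":0},{"hand":-1,"dx":0,"dy":0,"dz":0,"wx":0,"wy":0,"wz":0},{"hand":-1,"dx":0,"dy":0,"dz":0,"wx":0,"wy":0,"wz":0}]'; python3 -c "
from m import *
cap('side','s10');cap('scene','sc10')"; python3 go.py c 168 10 .205 95.6
```

```text
time_s: 31.15
position: [0.6187, 0.2913, 0.3108]
tcp_rot: [[-0.996, -0.094, -0.002], [-0.094, 0.996, -0.0], [0.002, -0.0, -1.0]]
force: [-0.7, 0.5, 0.3]
opening: 0.004
[0.61852237 0.2924462 ]
t 31.2 pos [0.6168 0.2921 0.3118] F [-0.2 -1.5  0.3] op mm 0.4
d cm [  0.17   0.03 -10.68] len 10.7 w [ 0.    -0.002  0.002]
```

View pics/s10.png

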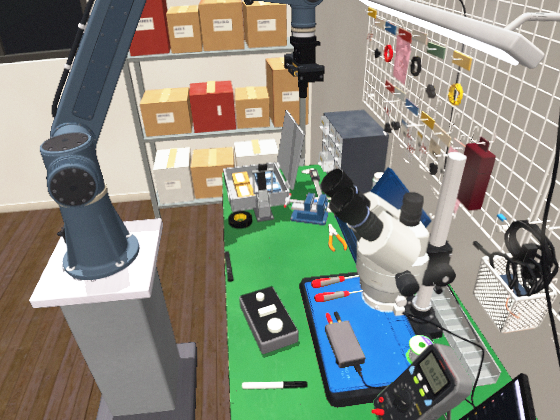

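The gripper hangs above and behind the lid edge, which is at (285,115). Lower, then drag toward the robot.

```bash
python3 -m handwheel '[{"hand":-1,"dx":0.15,"dy":0,"dz":-3.5,"wx":0,"wy":0,"wz":0},{"hand":-1,"dx":0,"dy":0,"dz":-3.5,"wx":0,"wy":0,"wz":0},{"hand":-1,"dx":0,"dy":0,"dz":-3.5,"wx":0,"wy":0,"wz":0},{"hand":-1,"dx":-1,"dy":-0.1,"dz":0,"wx":0,"wy":0,"wz":0},{"hand":-1,"dx":-1.5,"dy":-0.15,"dz":0,"wx":0,"wy":0,"wz":0},{"hand":-1,"dx":-1.5,"dy":-0.15,"dz":0,"wx":0,"wy":0,"wz":0},{"hand":-1,"dx":-1.5,"dy":-0.15,"dz":0,"wx":0,"wy":0,"wz":0},{"hand":-1,"dx":-1.5,"dy":-0.15,"dz":0,"wx":0,"wy":0,"wz":0}]';python3 go.py c 50 10 .205 95.6
```

```text
time_s: 32.05
position: [0.5491, 0.2859, 0.2105]
tcp_rot: [[-0.995, -0.097, 0.006], [-0.097, 0.995, 0.001], [-0.006, 0.001, -1.0]]
force: [1.7, -0.3, -1.3]
opening: 0.007
[0.50108554 0.28093142]
t 32.0 pos [0.5491 0.2859 0.2105] F [ 1.7 -0.3 -1.3] op mm 0.6
d cm [-4.8  -0.5  -0.55] len 4.9 w [-0.001  0.006  0.001]
```

```bash
python3 -m handwheel '[{"hand":-1,"dx":-1.3,"dy":-0.13,"dz":0,"wx":0,"wy":0,"wz":0},{"hand":-1,"dx":-1.3,"dy":-0.13,"dz":0,"wx":0,"wy":0,"wz":0},{"hand":-1,"dx":-2,"dy":-0.2,"dz":-0.7,"wx":0,"wy":0,"wz":0},{"hand":-1,"dx":-2,"dy":-0.2,"dz":-0.7,"wx":0,"wy":0,"wz":0},{"hand":-1,"dx":-1.77,"dy":-0.18,"dz":-1.25,"wx":0,"wy":0,"wz":0},{"hand":-1,"dx":-1.77,"dy":-0.18,"dz":-1.25,"wx":0,"wy":0,"wz":0},{"hand":-1,"dx":0,"dy":0,"dz":0,"wx":0,"wy":0,"wz":0}]';python3 go.py c -31 10 .139 95.6;  python3 -c "
from m import *
cap('side','s11')"
```

```text
time_s: 32.75
position: [0.4434, 0.2749, 0.1694]
tcp_rot: [[-0.995, -0.098, -0.003], [-0.098, 0.995, -0.001], [0.003, -0.001, -1.0]]
force: [0.4, -0.0, -0.5]
opening: 0.009
[0.42047212 0.2730272 ]
t 32.8 pos [0.4434 0.2749 0.1694] F [ 0.4 -0.  -0.5] op mm 0.8
d cm [-2.3  -0.19 -3.04] len 3.8 w [ 0.001 -0.003 -0.   ]
```

View pics/s11.png

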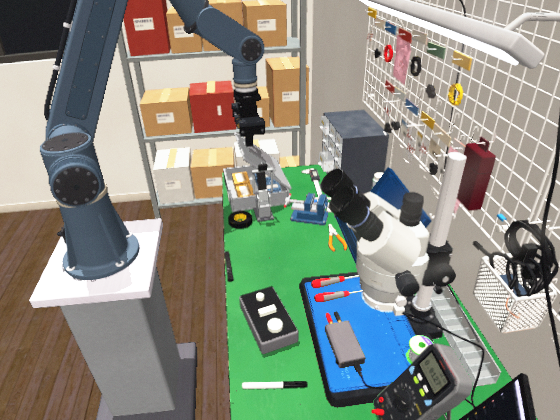

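The lid is about half down, its edge near (245,150). Continue.

```bash
python3 -m handwheel '[{"hand":-1,"dx":-1.15,"dy":-0.1,"dz":-1.5,"wx":0,"wy":0,"wz":0},{"hand":-1,"dx":-1.15,"dy":-0.1,"dz":-1.5,"wx":0,"wy":0,"wz":0},{"hand":-1,"dx":-0.95,"dy":-0.1,"dz":-1.9,"wx":0,"wy":0,"wz":0},{"hand":-1,"dx":-0.95,"dy":-0.1,"dz":-1.9,"wx":0,"wy":0,"wz":0},{"hand":-1,"dx":-0.3,"dy":0,"dz":-1.5,"wx":0,"wy":0,"wz":0},{"hand":-1,"dx":-0.3,"dy":0,"dz":-1.4,"wx":0,"wy":0,"wz":0},{"hand":-1,"dx":0,"dy":0,"dz":-0.7,"wx":0,"wy":0,"wz":0},{"hand":-1,"dx":0,"dy":0,"dz":-0.4,"wx":0,"wy":0,"wz":0},{"hand":-1,"dx":0,"dy":0,"dz":-0.3,"wx":0,"wy":0,"wz":0},{"hand":-1,"dx":0,"dy":0,"dz":0,"wx":0,"wy":0,"wz":0}]';python3 go.py c -57 10 .059 95.6;  python3 -c "
from m import *
cap('side','s12')"
```

```text
time_s: 33.8
position: [0.4007, 0.2716, 0.0584]
tcp_rot: [[-0.995, -0.096, 0.003], [-0.096, 0.995, 0.001], [-0.003, 0.001, -1.0]]
force: [0.6, 0.3, 0.2]
opening: 0.005
[0.39459621 0.27049005]
t 33.8 pos [0.4007 0.2716 0.0584] F [0.6 0.3 0.2] op mm 0.5
d cm [-0.61 -0.11  0.06] len 0.6 w [-0.001  0.003  0.002]
```

View pics/s12.png

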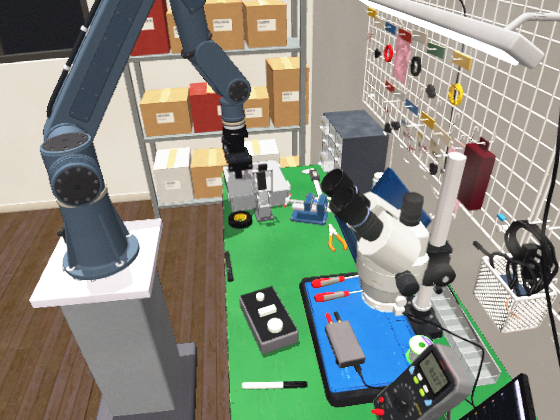

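```bash
python3 -m handwheel '[{"hand":-1,"dx":0,"dy":0,"dz":-0.2,"wx":0,"wy":0,"wz":0},{"hand":-1,"dx":0,"dy":0,"dz":-0.2,"wx":0,"wy":0,"wz":0},{"hand":-1,"dx":0,"dy":0,"dz":-0.2,"wx":0,"wy":0,"wz":0},{"hand":-1,"dx":0,"dy":0,"dz":0,"wx":0,"wy":0,"wz":0}]';python3 -m handwheel '[{"hand":-1,"dx":0,"dy":0,"dz":3,"wx":0,"wy":0,"wz":0},{"hand":-1,"dx":0,"dy":0,"dz":4.8,"wx":0,"wy":0,"wz":0},{"hand":-1,"dx":0,"dy":0,"dz":4.8,"wx":0,"wy":0,"wz":0},{"hand":-1,"dx":0,"dy":0,"dz":4.8,"wx":0,"wy":0,"wz":0},{"hand":-1,"dx":0,"dy":0,"dz":4.8,"wx":0,"wy":0,"wz":0},{"hand":-1,"dx":0,"dy":0,"dz":4.8,"wx":0,"wy":0,"wz":0},{"hand":-1,"dx":0,"dy":0,"dz":4.8,"wx":0,"wy":0,"wz":0},{"hand":-1,"dx":0,"dy":0,"dz":0,"wx":0,"wy":0,"wz":0}]';  python3 -c "
from m import *
cap('wrist','w13');cap('side','s13')
from go import C,ex,ey
for n in ('w13','s13'):
    im,d,c=load(n); P=cloud(im,d,c); q=P[...,:2]-C; X=q@ex*1000;Y=q@ey*1000;Z=P[...,2]*1000
    m=(X>-95)&(X<95)&(Y>-70)&(Y<100)&(Z<75)&(Z>30); print(n,m.sum(),np.percentile(Z[m],[2,50,98]), np.polyfit(X[m],Z[m],1)); 
    m=(abs(X)<40)&(Y<-70)&(Y>-230)&(Z>45)&(Z<230)
    for z0 in range(50,220,10):
        k=m&(abs(Z-z0)<5)
        if k.sum()>5: print(z0,k.sum(),'Y',np.percentile(Y[k],[1,50,99]).round(0),'X',np.percentile(X[k],[1,50,99]).round(0))
"
```

```text
time_s: 34.25
position: [0.4008, 0.2717, 0.0575]
tcp_rot: [[-0.995, -0.097, 0.006], [-0.097, 0.995, 0.002], [-0.006, 0.001, -1.0]]
force: [-7.6, -4.0, 51.3]
opening: 0.005
time_s: 35.05
position: [0.4028, 0.2726, 0.3772]
tcp_rot: [[-0.995, -0.096, 0.016], [-0.096, 0.995, 0.006], [-0.016, 0.004, -1.0]]
force: [0.1, -0.2, 0.2]
opening: 0.004
w13 15568 [55.88796473 57.96360108 60.54997164] [5.18780897e-03 5.80704787e+01]
50 840 Y [-157. -132. -110.] X [-20.  -0.  17.]
60 1454 Y [-148.  -87.  -70.] X [-39.  -3.  39.]
70 86 Y [-170. -144.  -92.] X [-21.  -7.  19.]
80 213 Y [-170. -100.  -92.] X [-20.  -3.  18.]
90 145 Y [-155. -152. -144.] X [-30. -13.  24.]
100 62 Y [-155. -151. -138.] X [-30. -13.  29.]
110 65 Y [-156. -153. -136.] X [-30. -13.  29.]
120 68 Y [-158. -154. -132.] X [-30. -13.  29.]
130 72 Y [-159. -156. -129.] X [-30. -12.  30.]
140 67 Y [-159. -156. -125.] X [-30. -13.  29.]
150 261 Y [-161. -126. -121.] X [-30.  -2.  28.]
160 55 Y [-162. -160. -125.] X [-30. -11.  28.]
170 436 Y [-166. -161. -158.] X [-30.  -2.  29.]
180 185 Y [-170. -165. -162.] X [-13.  -2.  11.]
190 231 Y [-176. -170. -166.] X [-13.  -1.  11.]
s13 1084 [53.0405909  56.16777332 59.25629662] [3.49227435e-03 5.60689400e+01]
50 102 Y [-174. -145.  -75.] X [-39.  -8.  38.]
60 77 Y [-174.  -97.  -73.] X [-38. -11.  37.]
70 57 Y [-172. -158.  -94.] X [-21.  -4.  19.]
80 60 Y [-170. -156.  -97.] X [-24.  -3.  24.]
90 54 Y [-158. -154. -146.] X [-29.   0.  29.]
100 43 Y [-158. -148. -139.] X [-29.  -1.  29.]
110 39 Y [-162. -145. -139.] X [-28.  -1.  28.]
120 45 Y [-161. -142. -135.] X [-29.  -1.  29.]
130 43 Y [-162. -137. -129.] X [-30.  -2.  29.]
140 34 Y [-165. -135. -129.] X [-30.  -1.  29.]
150 13 Y [-165. -163. -128.] X [-30. -12.  29.]
160 23 Y [-170. -165. -161.] X [-29.  -3.  28.]
170 46 Y [-173. -168. -161.] X [-28.  -2.  28.]
180 22 Y [-178. -174. -170.] X [-13.  -2.  10.]
190 17 Y [-178. -173. -170.] X [-12.  -1.  10.]
```

View pics/w13.png

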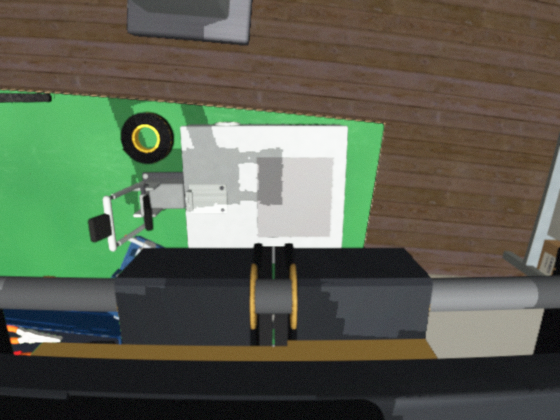

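The lid is shut (top at z = 58 mm, flat) and the raised loop and tab are at (98,228) in the wrist view. Next I turn to yaw 5.6° and approach the tab from its -y side.

```bash
python3 go.py c 0 -200 .3 5.6; python3 -c "
from go import *
for p in [(0,-183),(0,-143),(0,-119),(0,-99),(0,-82)]: print(p,W(*p))"
```

```text
[0.47181658 0.06705452]
t 35.1 pos [0.3995 0.2712 0.3709] F [-0.2 -0.2 -1.3] op mm 0.4
d cm [  7.23 -20.42  -7.09] len 22.8 w [ 0.002  0.004 -1.569]
(0, -183) [0.47015767 0.08397339]
(0, -143) [0.46625435 0.12378248]
(0, -119) [0.46391237 0.14766794]
(0, -99) [0.46196071 0.16757249]
(0, -82) [0.4603018  0.18449135]
```

```bash
python3 -m handwheel '[{"hand":-1,"dx":1.2,"dy":-3.4,"dz":0,"wx":0,"wy":0,"wz":-0.143},{"hand":-1,"dx":1.2,"dy":-3.4,"dz":0,"wx":0,"wy":0,"wz":-0.143},{"hand":-1,"dx":1.2,"dy":-3.4,"dz":0,"wx":0,"wy":0,"wz":-0.143},{"hand":-1,"dx":1.2,"dy":-3.4,"dz":0,"wx":0,"wy":0,"wz":-0.143},{"hand":-1,"dx":1.2,"dy":-3.4,"dz":0,"wx":0,"wy":0,"wz":-0.143},{"hand":-1,"dx":1.2,"dy":-3.4,"dz":0,"wx":0,"wy":0,"wz":-0.143},{"hand":-1,"dx":0,"dy":0,"dz":-2.5,"wx":0,"wy":0,"wz":-0.143},{"hand":-1,"dx":0,"dy":0,"dz":-2.5,"wx":0,"wy":0,"wz":-0.143},{"hand":-1,"dx":0,"dy":0,"dz":-2.5,"wx":0,"wy":0,"wz":-0.143},{"hand":-1,"dx":0,"dy":0,"dz":0,"wx":0,"wy":0,"wz":-0.143}]';python3 -m handwheel '[{"hand":-1,"dx":0,"dy":0,"dz":0,"wx":0,"wy":0,"wz":-0.139},{"hand":-1,"dx":0,"dy":0,"dz":0,"wx":0,"wy":0,"wz":0},{"hand":-1,"dx":0,"dy":0,"dz":0,"wx":0,"wy":0,"wz":0}]';  python3 -c "
from m import *
cap('wrist','w14');cap('side','s14')"; python3 go.py c 0 -200 .172 5.6
```

```text
time_s: 36.15
position: [0.4671, 0.0671, 0.2891]
tcp_rot: [[-0.228, 0.974, -0.013], [0.974, 0.228, 0.001], [0.004, -0.012, -1.0]]
force: [-0.0, -0.2, 0.3]
opening: 0.006
time_s: 36.45
position: [0.4704, 0.0672, 0.2933]
tcp_rot: [[-0.101, 0.995, -0.003], [0.995, 0.101, 0.0], [0.001, -0.003, -1.0]]
force: [0.4, -0.3, 0.1]
opening: 0.004
[0.47181658 0.06705452]
t 36.5 pos [0.4708 0.0672 0.294 ] F [-0.7  0.1 -0.4] op mm 0.4
d cm [ 1.00e-01 -1.00e-02 -1.22e+01] len 12.2 w [-0.    -0.001 -0.002]
```

View pics/w14.png

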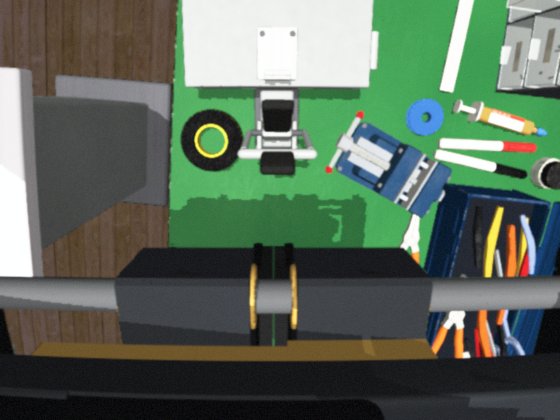

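The tab at (278,162) lines up with the fingers at column 275. Lower and push it over.

```bash
python3 -m handwheel '[{"hand":-1,"dx":0.1,"dy":0,"dz":-4.2,"wx":0,"wy":0,"wz":0},{"hand":-1,"dx":0,"dy":0,"dz":-4,"wx":0,"wy":0,"wz":0},{"hand":-1,"dx":0,"dy":0,"dz":-4,"wx":0,"wy":0,"wz":0},{"hand":-1,"dx":-0.1,"dy":0.8,"dz":0,"wx":0,"wy":0,"wz":0},{"hand":-1,"dx":-0.1,"dy":0.9,"dz":0,"wx":0,"wy":0,"wz":0},{"hand":-1,"dx":-0.13,"dy":1.3,"dz":0.2,"wx":0,"wy":0,"wz":0},{"hand":-1,"dx":-0.13,"dy":1.3,"dz":0.2,"wx":0,"wy":0,"wz":0},{"hand":-1,"dx":-0.13,"dy":1.4,"dz":0.2,"wx":0,"wy":0,"wz":0},{"hand":-1,"dx":0,"dy":0,"dz":0,"wx":0,"wy":0,"wz":0}]'; python3 -c "
from m import *
cap('side','s15')
im,d,c=load('s15'); cv2.imwrite('pics/s15c.png',cv2.resize(im[60:240,180:340],None,fx=3.3,fy=3.3)[:,:,::-1])"; python3 go.py c 0 -143 .178 5.6
```

```text
time_s: 37.45
position: [0.4668, 0.1263, 0.18]
tcp_rot: [[-0.101, 0.995, 0.003], [0.995, 0.101, 0.001], [0.0, 0.003, -1.0]]
force: [-0.1, -0.1, 0.3]
opening: 0.007
[0.46625435 0.12378248]
t 37.5 pos [0.4667 0.1254 0.1796] F [-0.7 -0.5 -0.7] op mm 0.5
d cm [-0.04 -0.17 -0.16] len 0.2 w [-0.     0.002 -0.003]
```

View pics/s15c.png

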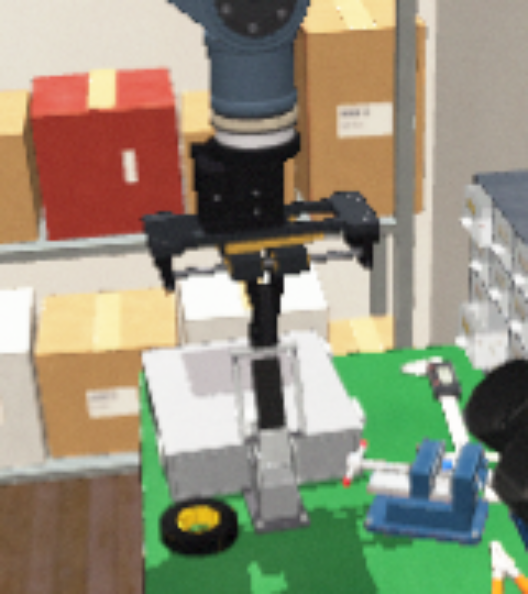

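The loop's bar is upright at crop (270,350) with the fingers in front of the tab. Continue over.

```bash
python3 -m handwheel '[{"hand":-1,"dx":-0.1,"dy":1.1,"dz":-0.5,"wx":0,"wy":0,"wz":0},{"hand":-1,"dx":-0.1,"dy":1.1,"dz":-0.5,"wx":0,"wy":0,"wz":0},{"hand":-1,"dx":-0.1,"dy":1,"dz":-0.7,"wx":0,"wy":0,"wz":0},{"hand":-1,"dx":-0.1,"dy":1,"dz":-0.7,"wx":0,"wy":0,"wz":0},{"hand":-1,"dx":-0.09,"dy":0.9,"dz":-0.9,"wx":0,"wy":0,"wz":0},{"hand":-1,"dx":-0.09,"dy":0.9,"dz":-0.9,"wx":0,"wy":0,"wz":0},{"hand":-1,"dx":0,"dy":0,"dz":0,"wx":0,"wy":0,"wz":0}]'; python3 -c "
from m import *
cap('side','s16')
im,d,c=load('s16'); cv2.imwrite('pics/s16c.png',cv2.resize(im[60:240,180:340],None,fx=3.3,fy=3.3)[:,:,::-1])"; python3 go.py c 0 -57 .1 5.6
```

```text
time_s: 38.2
position: [0.4593, 0.1851, 0.1349]
tcp_rot: [[-0.099, 0.995, -0.003], [0.995, 0.099, -0.0], [-0.0, -0.003, -1.0]]
force: [-0.6, -0.1, 0.9]
opening: 0.004
[0.45786223 0.20937204]
t 38.2 pos [0.4598 0.1846 0.1356] F [-0.4 -0.5 -0.1] op mm 0.5
d cm [-0.19  2.48 -3.56] len 4.3 w [ 0.    -0.002 -0.001]
```

View pics/s16c.png

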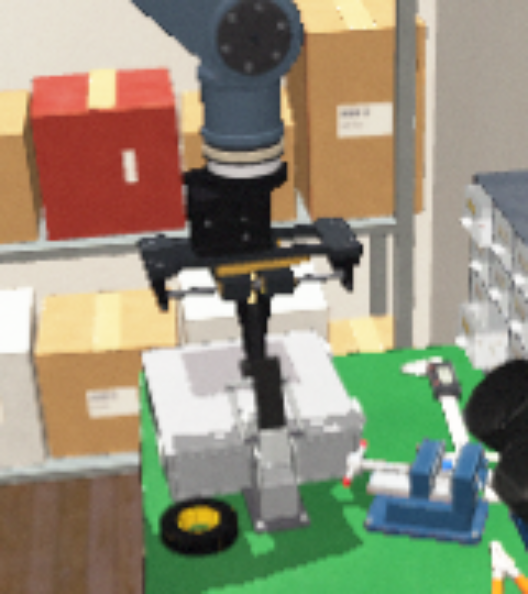

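```bash
python3 -m handwheel '[{"hand":-1,"dx":0,"dy":0,"dz":4,"wx":0,"wy":0,"wz":0},{"hand":-1,"dx":0,"dy":0,"dz":4.5,"wx":0,"wy":0,"wz":0},{"hand":-1,"dx":0,"dy":0,"dz":4.5,"wx":0,"wy":0,"wz":0},{"hand":-1,"dx":0.4,"dy":-4.5,"dz":0,"wx":0,"wy":0,"wz":0},{"hand":-1,"dx":0.4,"dy":-4.5,"dz":0,"wx":0,"wy":0,"wz":0},{"hand":-1,"dx":0.4,"dy":-4.5,"dz":0,"wx":0,"wy":0,"wz":0},{"hand":-1,"dx":0,"dy":0,"dz":0,"wx":0,"wy":0,"wz":0},{"hand":-1,"dx":0,"dy":0,"dz":0,"wx":0,"wy":0,"wz":0}]'
cat > lt.py <<'E'
import sys
from m import *
from go import C,ex,ey
im,d,c=cap('wrist',sys.argv[1]);cap('side',sys.argv[1]+'s')
P=cloud(im,d,c); q=P[...,:2]-C; X=q@ex*1000;Y=q@ey*1000;Z=P[...,2]*1000
for x0 in (0,27,-27):
  m=(abs(X-x0)<4)&(Y<-30)&(Y>-280)&(Z>20)&(Z<210)
  for y0 in range(-275,-30,5):
    k=m&(abs(Y-y0)<2.5)
    if k.sum()>1: print((y0,np.percentile(Z[k],[10,90]).round(0).astype(int).tolist()),end=' ')
  print()
E
python3 lt.py w17
```

```text
time_s: 39.05
position: [0.4726, 0.048, 0.2668]
tcp_rot: [[-0.094, 0.996, 0.0], [0.996, 0.094, 0.0], [0.0, 0.0, -1.0]]
force: [0.2, 0.3, -0.1]
opening: 0.007
(-170, [45, 47]) (-165, [47, 48]) (-160, [48, 77]) (-155, [83, 94]) (-150, [93, 103]) (-145, [106, 116]) (-140, [118, 129]) (-135, [132, 144]) (-130, [146, 153]) (-125, [152, 154]) (-120, [151, 152]) (-110, [45, 46]) (-105, [29, 58]) (-100, [57, 76]) (-95, [75, 77]) (-90, [60, 62]) (-85, [60, 62]) (-80, [60, 65]) (-75, [67, 69]) (-70, [67, 70]) (-65, [67, 69]) (-60, [68, 69]) (-55, [67, 69]) 
(-155, [87, 89]) (-150, [87, 90]) (-145, [85, 88]) (-140, [84, 86]) (-135, [83, 85]) (-130, [81, 84]) (-125, [80, 82]) (-120, [78, 81]) (-115, [77, 80]) (-110, [75, 78]) (-105, [30, 76]) (-100, [58, 75]) (-95, [58, 74]) (-90, [58, 73]) (-85, [57, 71]) (-80, [58, 69]) (-75, [67, 69]) (-70, [57, 68]) (-65, [57, 58]) (-60, [56, 59]) (-55, [57, 59]) (-50, [57, 59]) 
(-155, [87, 89]) (-150, [87, 89]) (-145, [86, 88]) (-140, [84, 87]) (-135, [82, 85]) (-130, [81, 84]) (-125, [80, 82]) (-120, [79, 81]) (-115, [77, 80]) (-110, [75, 78]) (-105, [31, 77]) (-100, [57, 75]) (-95, [58, 74]) (-90, [58, 73]) (-85, [57, 71]) (-80, [57, 69]) (-75, [65, 69]) (-70, [57, 68]) (-65, [57, 58]) (-60, [57, 59]) (-55, [56, 58]) (-50, [56, 58])
```

View pics/w17.png

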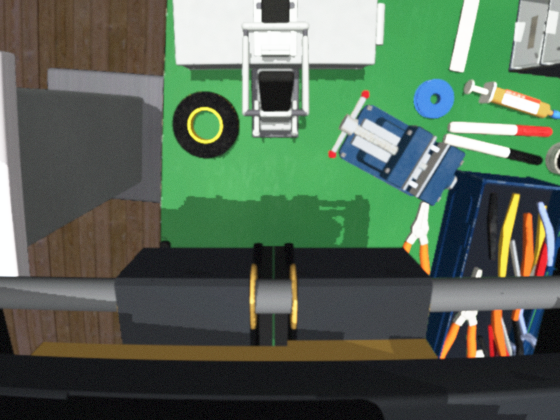

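The loop is down: its bar sits at Y = -73 mm, z = 65 mm on the strike plate, behind the hook top at Y = -97 mm. Next, the lever from its +y side.

```bash
python3 go.py c 0 -93 .267 5.6; python3 -m handwheel '[{"hand":-1,"dx":-0.4,"dy":4.2,"dz":0,"wx":0,"wy":0,"wz":0},{"hand":-1,"dx":-0.4,"dy":4.2,"dz":0,"wx":0,"wy":0,"wz":0},{"hand":-1,"dx":-0.4,"dy":4.2,"dz":0,"wx":0,"wy":0,"wz":0},{"hand":-1,"dx":0,"dy":0,"dz":0,"wx":0,"wy":0,"wz":0},{"hand":-1,"dx":0,"dy":0,"dz":0,"wx":0,"wy":0,"wz":0}]'; python3 go.py c 0 -95 .135 5.6
```

```text
[0.46137521 0.17354385]
t 39.1 pos [0.4723 0.0496 0.2666] F [-0.6  0.3  0.5] op mm 0.7
d cm [-1.09 12.39  0.04] len 12.4 w [-0. -0. -0.]
time_s: 39.65
position: [0.4597, 0.177, 0.2664]
tcp_rot: [[-0.103, 0.995, -0.0], [0.995, 0.103, -0.001], [-0.001, -0.0, -1.0]]
force: [0.1, -0.9, -0.0]
opening: 0.006
[0.46157038 0.1715534 ]
t 39.6 pos [0.4597 0.177  0.2664] F [ 0.1 -0.9 -0. ] op mm 0.5
d cm [  0.19  -0.54 -13.14] len 13.2 w [ 0.001 -0.    -0.005]
```

```bash
python3 -m handwheel '[{"hand":-1,"dx":0.1,"dy":0,"dz":-4.4,"wx":0,"wy":0,"wz":0},{"hand":-1,"dx":0.05,"dy":0,"dz":-4.4,"wx":0,"wy":0,"wz":0},{"hand":-1,"dx":0,"dy":0,"dz":-4.2,"wx":0,"wy":0,"wz":0},{"hand":-1,"dx":0.1,"dy":-1.5,"dz":0,"wx":0,"wy":0,"wz":0},{"hand":-1,"dx":0.15,"dy":-1.6,"dz":0.3,"wx":0,"wy":0,"wz":0},{"hand":-1,"dx":0.15,"dy":-1.6,"dz":0.4,"wx":0,"wy":0,"wz":0},{"hand":-1,"dx":0.15,"dy":-1.6,"dz":0.3,"wx":0,"wy":0,"wz":0},{"hand":-1,"dx":0.1,"dy":-1,"dz":0,"wx":0,"wy":0,"wz":0},{"hand":-1,"dx":0,"dy":0,"dz":0,"wx":0,"wy":0,"wz":0}]'; python3 go.py c 0 -163 .145 5.6
```

```text
time_s: 40.55
position: [0.469, 0.1006, 0.1466]
tcp_rot: [[-0.096, 0.995, 0.0], [0.995, 0.096, -0.0], [-0.001, 0.0, -1.0]]
force: [-0.2, -0.5, -0.5]
opening: 0.004
[0.46820601 0.10387793]
t 40.5 pos [0.469  0.1006 0.1466] F [-0.2 -0.5 -0.5] op mm 0.3
d cm [-0.07  0.33 -0.16] len 0.4 w [0.    0.    0.002]
```

```bash
python3 -m handwheel '[{"hand":-1,"dx":0.1,"dy":-1.7,"dz":-0.8,"wx":0,"wy":0,"wz":0},{"hand":-1,"dx":0.15,"dy":-1.7,"dz":-1.15,"wx":0,"wy":0,"wz":0},{"hand":-1,"dx":0.1,"dy":-1.35,"dz":-1.6,"wx":0,"wy":0,"wz":0},{"hand":-1,"dx":0.1,"dy":-0.9,"dz":-1.9,"wx":0,"wy":0,"wz":0},{"hand":-1,"dx":0,"dy":0,"dz":0,"wx":0,"wy":0,"wz":0}]'; python3 -c "
from m import *
im,d,c=cap('side','s18'); cv2.imwrite('pics/s18c.png',cv2.resize(im[60:240,180:340],None,fx=3.3,fy=3.3)[:,:,::-1])"; python3 go.py c 0 -226 .0715 5.6
```

```text
time_s: 41.05
position: [0.4724, 0.045, 0.0906]
tcp_rot: [[-0.096, 0.995, -0.003], [0.995, 0.096, 0.0], [0.0, -0.003, -1.0]]
force: [0.3, -0.0, -0.6]
opening: 0.005
[0.47435374 0.04117861]
t 41.1 pos [0.4725 0.0455 0.0914] F [ 0.3 -0.7 -0.3] op mm 0.3
d cm [ 0.18 -0.43 -1.99] len 2.0 w [-0.    -0.002  0.001]
```

View pics/s18c.png

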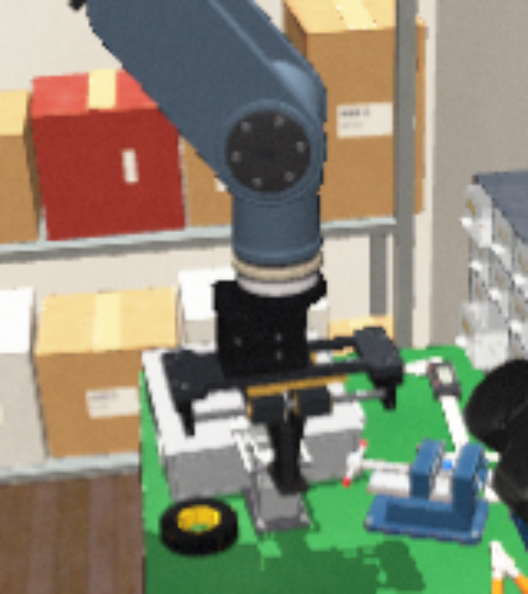

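```bash
python3 -m handwheel '[{"hand":-1,"dx":0.05,"dy":-0.3,"dz":-0.5,"wx":0,"wy":0,"wz":0},{"hand":-1,"dx":0,"dy":0,"dz":-0.5,"wx":0,"wy":0,"wz":0},{"hand":-1,"dx":0,"dy":0,"dz":0,"wx":0,"wy":0,"wz":0}]'; python3 -m handwheel '[{"hand":-1,"dx":0,"dy":0,"dz":-0.5,"wx":0,"wy":0,"wz":0},{"hand":-1,"dx":0,"dy":0,"dz":-0.4,"wx":0,"wy":0,"wz":0},{"hand":-1,"dx":0,"dy":0,"dz":0,"wx":0,"wy":0,"wz":0}]'; python3 -m handwheel '[{"hand":-1,"dx":0,"dy":0,"dz":-0.4,"wx":0,"wy":0,"wz":0},{"hand":-1,"dx":0,"dy":0,"dz":-0.3,"wx":0,"wy":0,"wz":0},{"hand":-1,"dx":0,"dy":0,"dz":0,"wx":0,"wy":0,"wz":0}]'
```

```text
time_s: 41.4
position: [0.4737, 0.0429, 0.082]
tcp_rot: [[-0.098, 0.995, 0.0], [0.995, 0.098, -0.0], [-0.0, 0.0, -1.0]]
force: [0.5, -0.5, -0.2]
opening: 0.006
time_s: 41.7
position: [0.4732, 0.0428, 0.0725]
tcp_rot: [[-0.098, 0.995, -0.001], [0.995, 0.098, 0.0], [0.0, -0.001, -1.0]]
force: [-0.2, 0.4, -0.2]
opening: 0.006
time_s: 42.0
position: [0.4733, 0.0427, 0.0656]
tcp_rot: [[-0.098, 0.995, -0.001], [0.995, 0.098, 0.0], [0.0, -0.001, -1.0]]
force: [0.5, 0.3, 0.9]
opening: 0.009
```

```bash
python3 -m handwheel '[{"hand":-1,"dx":0,"dy":0,"dz":-0.3,"wx":0,"wy":0,"wz":0},{"hand":-1,"dx":0,"dy":0,"dz":0,"wx":0,"wy":0,"wz":0}]';python3 -m handwheel '[{"hand":-1,"dx":0,"dy":0,"dz":-0.2,"wx":0,"wy":0,"wz":0},{"hand":-1,"dx":0,"dy":0,"dz":0,"wx":0,"wy":0,"wz":0}]'
```

```text
time_s: 42.2
position: [0.4737, 0.0427, 0.064]
tcp_rot: [[-0.098, 0.995, 0.0], [0.995, 0.098, 0.0], [-0.0, 0.0, -1.0]]
force: [-0.9, 0.1, 10.5]
opening: 0.007
time_s: 42.4
position: [0.4738, 0.0427, 0.0635]
tcp_rot: [[-0.098, 0.995, 0.002], [0.995, 0.098, -0.0], [-0.0, 0.001, -1.0]]
force: [-3.8, 1.0, 24.7]
opening: 0.006
```

```bash
python3 -m handwheel '[{"hand":-1,"dx":0,"dy":0,"dz":2,"wx":0,"wy":0,"wz":0},{"hand":-1,"dx":0,"dy":0,"dz":4.5,"wx":0,"wy":0,"wz":0},{"hand":-1,"dx":0,"dy":0,"dz":4.5,"wx":0,"wy":0,"wz":0},{"hand":-1,"dx":0,"dy":-4,"dz":3,"wx":0,"wy":0,"wz":0},{"hand":-1,"dx":0,"dy":-4.5,"dz":2,"wx":0,"wy":0,"wz":0},{"hand":-1,"dx":0,"dy":-4.5,"dz":2,"wx":0,"wy":0,"wz":0},{"hand":-1,"dx":0,"dy":0,"dz":0,"wx":0,"wy":0,"wz":0},{"hand":-1,"dx":0,"dy":0,"dz":0,"wx":0,"wy":0,"wz":0}]'; python3 lt.py w19
```

```text
time_s: 43.2
position: [0.4735, -0.0882, 0.2413]
tcp_rot: [[-0.095, 0.995, 0.001], [0.995, 0.095, 0.0], [0.0, 0.001, -1.0]]
force: [-0.3, 0.5, -0.7]
opening: 0.003
(-245, [58, 61]) (-240, [60, 61]) (-235, [60, 62]) (-230, [61, 63]) (-225, [62, 64]) (-220, [62, 64]) (-215, [63, 65]) (-210, [63, 65]) (-205, [64, 66]) (-200, [64, 67]) (-195, [65, 67])
```

View pics/w19.png

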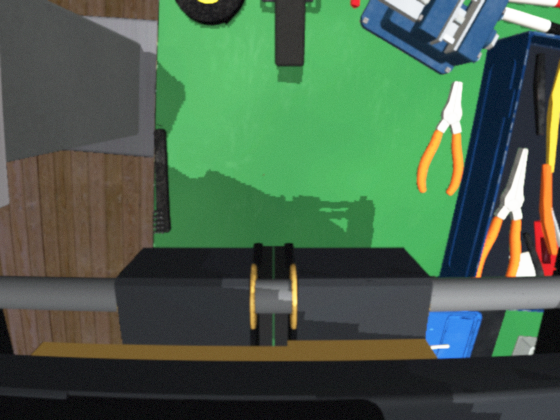

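View pics/w19s.png

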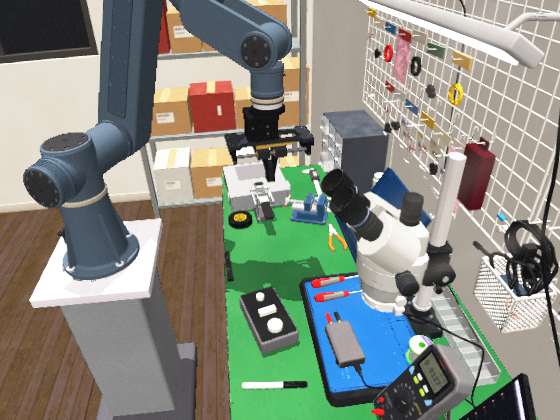

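The lever lies 7.4° below level, at its stop. I move up and back to check that the bar is behind the hook.

```bash
python3 -m handwheel '[{"hand":-1,"dx":0,"dy":4.5,"dz":1,"wx":0,"wy":0,"wz":0},{"hand":-1,"dx":0,"dy":4.5,"dz":1,"wx":0,"wy":0,"wz":0},{"hand":-1,"dx":0,"dy":4.5,"dz":1,"wx":0,"wy":0,"wz":0},{"hand":-1,"dx":0,"dy":0,"dz":0,"wx":0,"wy":0,"wz":0},{"hand":-1,"dx":0,"dy":0,"dz":0,"wx":0,"wy":0,"wz":0}]'; python3 lt.py w20; python3 -c "
import cv2
im=cv2.imread('pics/w20.png'); cv2.imwrite('pics/w20c.png',cv2.resize(im[0:200,180:380],None,fx=3,fy=3))"
```

```text
time_s: 43.8
position: [0.4725, 0.0499, 0.2703]
tcp_rot: [[-0.103, 0.995, -0.002], [0.995, 0.103, -0.0], [0.0, -0.002, -1.0]]
force: [-0.4, -0.0, -0.7]
opening: 0.009
(-245, [59, 61]) (-240, [60, 62]) (-235, [61, 62]) (-230, [61, 63]) (-225, [62, 63]) (-220, [63, 64]) (-215, [63, 65]) (-210, [64, 65]) (-205, [64, 66]) (-200, [65, 67]) (-195, [65, 67]) (-190, [66, 68]) (-185, [66, 68]) (-180, [67, 69]) (-175, [66, 69]) (-170, [66, 68]) (-165, [68, 70]) (-160, [69, 71]) (-155, [70, 72]) (-150, [48, 73]) (-145, [47, 49]) (-140, [47, 49]) (-135, [46, 48]) (-130, [47, 49]) (-125, [47, 48]) (-120, [46, 49]) (-115, [47, 48]) (-110, [46, 48]) (-105, [26, 58]) (-100, [58, 76]) (-95, [75, 78]) (-90, [69, 76]) (-85, [71, 73]) (-80, [72, 75]) (-75, [74, 76]) (-70, [74, 77]) (-65, [60, 62]) (-60, [60, 62]) (-55, [59, 62]) (-50, [57, 61]) (-45, [57, 57]) 
(-175, [63, 65]) (-170, [63, 65]) (-165, [62, 65]) (-160, [63, 66]) (-155, [64, 66]) (-150, [64, 66]) (-145, [65, 67]) (-140, [64, 67]) (-135, [64, 67]) (-130, [65, 68]) (-125, [65, 67]) (-120, [65, 67]) (-115, [65, 68]) (-110, [66, 68]) (-105, [37, 68]) (-100, [57, 67]) (-95, [57, 69]) (-90, [65, 70]) (-85, [57, 59]) (-80, [56, 59]) (-75, [56, 58]) (-70, [57, 58]) (-65, [56, 59]) (-60, [57, 58]) (-55, [57, 59]) (-50, [57, 59]) (-45, [56, 57]) 
(-180, [62, 63]) (-175, [63, 65]) (-170, [63, 65]) (-165, [63, 66]) (-160, [63, 65]) (-155, [63, 66]) (-150, [64, 66]) (-145, [64, 66]) (-140, [64, 67]) (-135, [64, 67]) (-130, [64, 67]) (-125, [64, 67]) (-120, [65, 67]) (-115, [65, 68]) (-110, [65, 68]) (-105, [40, 68]) (-100, [57, 67]) (-95, [57, 69]) (-90, [66, 70]) (-85, [56, 58]) (-80, [56, 59]) (-75, [56, 58]) (-70, [57, 58]) (-65, [57, 59]) (-60, [57, 59]) (-55, [57, 58]) (-50, [57, 59]) (-45, [56, 56])
```

View pics/w20c.png

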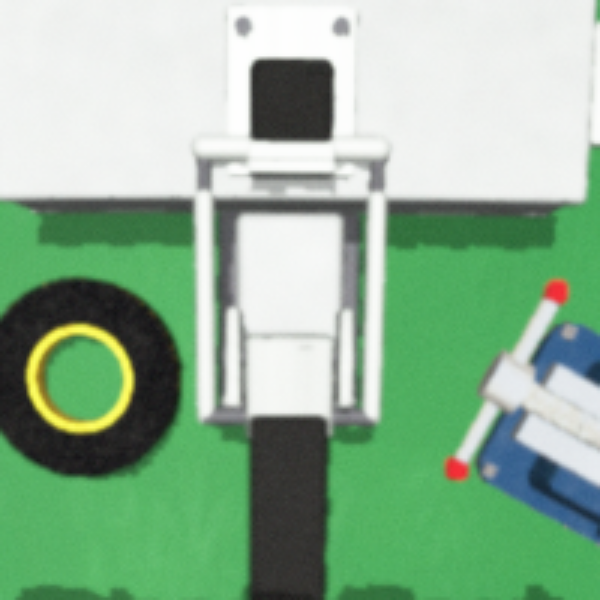

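Latched: the loop's bar is at Y = -92 mm behind the hook and the lever is at its stop. Now the keys.

```bash
python3 -m handwheel '[{"hand":-1,"dx":-0.44,"dy":-4.04,"dz":0,"wx":0,"wy":0,"wz":0},{"hand":-1,"dx":-0.44,"dy":-4.04,"dz":0,"wx":0,"wy":0,"wz":0},{"hand":-1,"dx":-0.44,"dy":-4.04,"dz":0,"wx":0,"wy":0,"wz":0},{"hand":-1,"dx":-0.44,"dy":-4.04,"dz":0,"wx":0,"wy":0,"wz":0},{"hand":-1,"dx":-0.44,"dy":-4.04,"dz":0,"wx":0,"wy":0,"wz":0},{"hand":-1,"dx":-0.44,"dy":-4.04,"dz":0,"wx":0,"wy":0,"wz":0},{"hand":-1,"dx":-0.44,"dy":-4.04,"dz":0,"wx":0,"wy":0,"wz":0},{"hand":-1,"dx":-0.44,"dy":-4.04,"dz":-1.5,"wx":0,"wy":0,"wz":0},{"hand":-1,"dx":-0.44,"dy":-4.04,"dz":-1.5,"wx":0,"wy":0,"wz":0},{"hand":-1,"dx":0,"dy":0,"dz":-4.5,"wx":0,"wy":0,"wz":0}]';python3 -m handwheel '[{"hand":-1,"dx":0,"dy":0,"dz":-4.5,"wx":0,"wy":0,"wz":0},{"hand":-1,"dx":0,"dy":0,"dz":-4.5,"wx":0,"wy":0,"wz":0},{"hand":-1,"dx":0,"dy":0,"dz":-3,"wx":0,"wy":0,"wz":0},{"hand":-1,"dx":0,"dy":0,"dz":0,"wx":0,"wy":0,"wz":0},{"hand":-1,"dx":0,"dy":0,"dz":0,"wx":0,"wy":0,"wz":0}]'; python3 go.py w .4325 -.3135 .047 5.6
```

```text
time_s: 44.9
position: [0.4355, -0.3257, 0.1981]
tcp_rot: [[-0.091, 0.996, 0.008], [0.996, 0.091, -0.012], [-0.012, 0.007, -1.0]]
force: [0.9, -0.7, -0.8]
opening: 0.003
time_s: 45.4
position: [0.4333, -0.3166, 0.0756]
tcp_rot: [[-0.096, 0.995, -0.001], [0.995, 0.096, 0.001], [0.001, -0.001, -1.0]]
force: [-0.2, -0.2, -0.6]
opening: 0.003
t 45.4 pos [ 0.4333 -0.3166  0.0756] F [-0.2 -0.2 -0.6] op mm 0.3
d cm [-0.08  0.31 -2.86] len 2.9 w [-0.001 -0.001  0.001]
```

```bash
python3 -m handwheel '[{"hand":-1,"dx":-0.1,"dy":0.3,"dz":-1,"wx":0,"wy":0,"wz":0},{"hand":-1,"dx":0,"dy":0,"dz":-1,"wx":0,"wy":0,"wz":0},{"hand":-1,"dx":0,"dy":0,"dz":-0.5,"wx":0,"wy":0,"wz":0},{"hand":-1,"dx":0,"dy":0,"dz":-0.4,"wx":0,"wy":0,"wz":0},{"hand":-1,"dx":0,"dy":0,"dz":0,"wx":0,"wy":0,"wz":0}]'; python3 go.py w .4325 -.3135 .044 5.6;python3 -m handwheel '[{"hand":-1,"dx":0,"dy":0,"dz":-0.1,"wx":0,"wy":0,"wz":0},{"hand":-1,"dx":0,"dy":0,"dz":-0.1,"wx":0,"wy":0,"wz":0},{"hand":-1,"dx":0,"dy":0,"dz":0,"wx":0,"wy":0,"wz":0}]'
```

```text
time_s: 45.9
position: [0.4331, -0.313, 0.0471]
tcp_rot: [[-0.098, 0.995, 0.0], [0.995, 0.098, -0.0], [-0.0, 0.0, -1.0]]
force: [-0.2, 0.3, 3.3]
opening: 0.007
t 45.9 pos [ 0.4331 -0.313   0.0471] F [-0.2  0.3  3.3] op mm 0.6
d cm [-0.06 -0.05 -0.31] len 0.3 w [ 0.  0. -0.]
time_s: 46.2
position: [0.4331, -0.313, 0.0454]
tcp_rot: [[-0.098, 0.995, 0.0], [0.995, 0.098, -0.0], [-0.0, 0.0, -1.0]]
force: [-0.9, 0.7, 4.0]
opening: 0.006
```

```bash
python3 -m handwheel '[{"hand":-1,"dx":0,"dy":0,"dz":-0.1,"wx":0,"wy":0,"wz":0},{"hand":-1,"dx":0,"dy":0,"dz":-0.05,"wx":0,"wy":0,"wz":0},{"hand":-1,"dx":0,"dy":0,"dz":0,"wx":0,"wy":0,"wz":0}]'
```

```text
time_s: 46.5
position: [0.4331, -0.313, 0.0452]
tcp_rot: [[-0.098, 0.995, 0.001], [0.995, 0.098, -0.001], [-0.001, 0.0, -1.0]]
force: [-2.1, 3.0, 14.1]
opening: 0.005
```

The bar key bottomed (stop at z = 45.2 mm, 14 N). Next, the small key.

```bash
python3 -m handwheel '[{"hand":-1,"dx":0,"dy":0,"dz":1.5,"wx":0,"wy":0,"wz":0},{"hand":-1,"dx":0,"dy":0,"dz":1.5,"wx":0,"wy":0,"wz":0},{"hand":-1,"dx":-0.57,"dy":2.15,"dz":0,"wx":0,"wy":0,"wz":0},{"hand":-1,"dx":-0.57,"dy":2.16,"dz":0,"wx":0,"wy":0,"wz":0},{"hand":-1,"dx":0,"dy":0,"dz":0,"wx":0,"wy":0,"wz":0},{"hand":-1,"dx":0,"dy":0,"dz":0,"wx":0,"wy":0,"wz":0}]'; python3 go.py w .4217 -.2699 .0452 5.6
```

```text
time_s: 47.1
position: [0.4221, -0.2702, 0.0736]
tcp_rot: [[-0.098, 0.995, 0.001], [0.995, 0.098, -0.001], [-0.001, 0.001, -1.0]]
force: [0.4, -1.1, -0.2]
opening: 0.005
t 47.1 pos [ 0.4221 -0.2702  0.0736] F [ 0.4 -1.1 -0.2] op mm 0.5
d cm [-0.04  0.03 -2.84] len 2.8 w [ 0.001  0.001 -0.001]
```

```bash
python3 -m handwheel '[{"hand":-1,"dx":0,"dy":0,"dz":-1,"wx":0,"wy":0,"wz":0},{"hand":-1,"dx":0,"dy":0,"dz":-1,"wx":0,"wy":0,"wz":0},{"hand":-1,"dx":0,"dy":0,"dz":-0.4,"wx":0,"wy":0,"wz":0},{"hand":-1,"dx":0,"dy":0,"dz":-0.4,"wx":0,"wy":0,"wz":0},{"hand":-1,"dx":0,"dy":0,"dz":-0.1,"wx":0,"wy":0,"wz":0},{"hand":-1,"dx":0,"dy":0,"dz":0,"wx":0,"wy":0,"wz":0},{"hand":-1,"dx":0,"dy":0,"dz":0,"wx":0,"wy":0,"wz":0}]'
```

```text
time_s: 47.8
position: [0.4217, -0.2706, 0.0453]
tcp_rot: [[-0.098, 0.995, 0.001], [0.995, 0.098, -0.001], [-0.001, 0.0, -1.0]]
force: [-1.3, -1.7, 9.5]
opening: 0.003
```

```bash
python3 -m handwheel '[{"hand":-1,"dx":0,"dy":0,"dz":1.5,"wx":0,"wy":0,"wz":0},{"hand":-1,"dx":0,"dy":0,"dz":1.5,"wx":0,"wy":0,"wz":0},{"hand":-1,"dx":0.75,"dy":-2.9,"dz":0,"wx":0,"wy":0,"wz":0},{"hand":-1,"dx":0.75,"dy":-2.9,"dz":0,"wx":0,"wy":0,"wz":0},{"hand":-1,"dx":0.75,"dy":-2.9,"dz":0,"wx":0,"wy":0,"wz":0},{"hand":-1,"dx":0,"dy":0,"dz":0,"wx":0,"wy":0,"wz":0},{"hand":-1,"dx":0,"dy":0,"dz":0,"wx":0,"wy":0,"wz":0}]'; python3 go.py w .4443 -.3574 .0452 5.6
```

```text
time_s: 48.5
position: [0.4436, -0.3569, 0.0739]
tcp_rot: [[-0.097, 0.995, -0.001], [0.995, 0.097, 0.001], [0.001, -0.001, -1.0]]
force: [-0.5, -0.0, -0.2]
opening: -0.0
t 48.5 pos [ 0.4436 -0.3569  0.0739] F [-0.5 -0.  -0.2] op mm -0.0
d cm [ 0.07 -0.05 -2.87] len 2.9 w [-0.001 -0.001  0.001]
```

```bash
python3 -m handwheel '[{"hand":-1,"dx":0,"dy":0,"dz":-1,"wx":0,"wy":0,"wz":0},{"hand":-1,"dx":0,"dy":0,"dz":-1,"wx":0,"wy":0,"wz":0},{"hand":-1,"dx":0,"dy":0,"dz":-0.4,"wx":0,"wy":0,"wz":0},{"hand":-1,"dx":0,"dy":0,"dz":-0.4,"wx":0,"wy":0,"wz":0},{"hand":-1,"dx":0,"dy":0,"dz":-0.1,"wx":0,"wy":0,"wz":0},{"hand":-1,"dx":0,"dy":0,"dz":0,"wx":0,"wy":0,"wz":0},{"hand":-1,"dx":0,"dy":0,"dz":0,"wx":0,"wy":0,"wz":0}]'
```

```text
time_s: 49.2
position: [0.4435, -0.3557, 0.0456]
tcp_rot: [[-0.098, 0.995, -0.001], [0.995, 0.098, 0.002], [0.002, -0.001, -1.0]]
force: [-1.1, 2.1, 3.5]
opening: 0.004
```

```bash
python3 -m handwheel '[{"hand":-1,"dx":0,"dy":0,"dz":-0.1,"wx":0,"wy":0,"wz":0},{"hand":-1,"dx":0,"dy":0,"dz":-0.05,"wx":0,"wy":0,"wz":0},{"hand":-1,"dx":0,"dy":0,"dz":0,"wx":0,"wy":0,"wz":0}]'
```

```text
time_s: 49.5
position: [0.4437, -0.3559, 0.0453]
tcp_rot: [[-0.098, 0.995, -0.001], [0.995, 0.098, 0.001], [0.001, -0.001, -1.0]]
force: [-3.4, 3.7, 12.1]
opening: 0.01
```

The large key bottomed (12 N). Rise clear and do a final check.

```bash
python3 -m handwheel '[{"hand":-1,"dx":0,"dy":0,"dz":1.5,"wx":0,"wy":0,"wz":0},{"hand":-1,"dx":0,"dy":0,"dz":4,"wx":0,"wy":0,"wz":0},{"hand":-1,"dx":0,"dy":0,"dz":4.8,"wx":0,"wy":0,"wz":0},{"hand":-1,"dx":0,"dy":0,"dz":4.8,"wx":0,"wy":0,"wz":0},{"hand":-1,"dx":0,"dy":4,"dz":3,"wx":0,"wy":0,"wz":0},{"hand":-1,"dx":0,"dy":4.5,"dz":2,"wx":0,"wy":0,"wz":0},{"hand":-1,"dx":0,"dy":4.5,"dz":2,"wx":0,"wy":0,"wz":0},{"hand":-1,"dx":0,"dy":4.5,"dz":1,"wx":0,"wy":0,"wz":0},{"hand":-1,"dx":0,"dy":4.5,"dz":1,"wx":0,"wy":0,"wz":0},{"hand":-1,"dx":0,"dy":4.5,"dz":0,"wx":0,"wy":0,"wz":0}]';python3 -m handwheel '[{"hand":-1,"dx":0,"dy":4.5,"dz":0,"wx":0,"wy":0,"wz":0},{"hand":-1,"dx":0,"dy":4.5,"dz":0,"wx":0,"wy":0,"wz":0},{"hand":-1,"dx":0,"dy":0,"dz":0,"wx":0,"wy":0,"wz":0},{"hand":-1,"dx":0,"dy":0,"dz":0,"wx":0,"wy":0,"wz":0}]'; python3 lt.py w21 | cut -c1-900
```

```text
time_s: 50.5
position: [0.4455, -0.0911, 0.2866]
tcp_rot: [[-0.097, 0.995, 0.005], [0.995, 0.097, -0.003], [-0.003, 0.005, -1.0]]
force: [0.9, 0.5, -1.2]
opening: 0.007
time_s: 50.9
position: [0.4446, -0.0012, 0.2852]
tcp_rot: [[-0.101, 0.995, 0.002], [0.995, 0.101, -0.001], [-0.001, 0.002, -1.0]]
force: [0.3, -0.8, 1.0]
opening: 0.006
(-245, [59, 61]) (-240, [60, 62]) (-235, [61, 62]) (-230, [61, 63]) (-225, [62, 63]) (-220, [62, 65]) (-215, [63, 65]) (-210, [64, 66]) (-205, [64, 66]) (-200, [65, 67]) (-195, [66, 68]) (-190, [66, 68]) (-185, [67, 68]) (-180, [67, 69]) (-175, [66, 69]) (-170, [66, 69]) (-165, [68, 70]) (-160, [69, 71]) (-155, [70, 73]) (-150, [68, 73]) (-145, [47, 49]) (-140, [46, 48]) (-135, [46, 48]) (-130, [47, 49]) (-125, [47, 49]) (-120, [46, 48]) (-115, [47, 49]) (-110, [46, 48]) (-105, [31, 58]) (-100, [58, 76]) (-95, [75, 77]) 
(-180, [63, 64]) (-175, [63, 65]) (-170, [63, 65]) (-165, [63, 65]) (-160, [63, 66]) (-155, [63, 66]) (-150, [64, 66]) (-145, [64, 66]) (-140, [65, 67]) (-135, [65, 67]) (-130, [64, 68]) (-125, [65, 67]) (-120, [65, 68]) (-115, [65, 68]) (-110, [65, 68]) (-105, [27, 67]) (-100, [57, 67]) (-95, [58, 69]) 
(-180, [62, 63]) (-175, [63, 65]) (-170, [63, 66]) (-165, [63, 65]) (-160, [63, 66]) (-155, [64, 66]) (-150, [64, 67]) (-145, [64, 67]) (-140, [64, 67]) (-135, [64, 67]) (-130, [64, 67]) (-125, [64, 67]) (-120, [65, 68]) (-115, [65, 68]) (-110, [65, 69]) (-105, [42, 68]) (-100, [57, 68]) (-95, [57, 69])
```

View pics/w21.png

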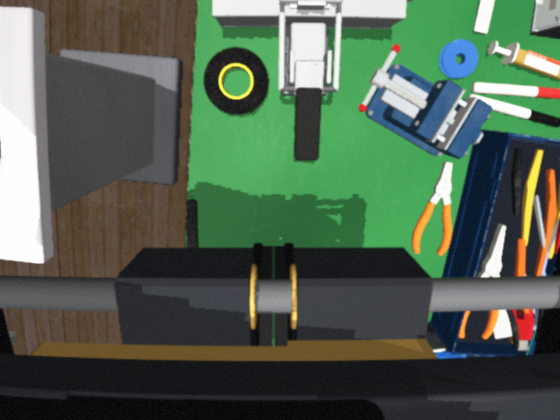

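View pics/w21s.png

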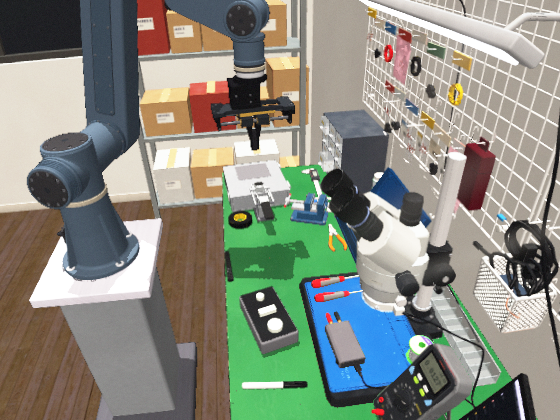

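The lid is shut and latched, with the lever end at (307,155). The keys are back up, the bench is clear of boxes, and the other items look as they did at the start. Handing in.

```bash
python3 -c "
from rig import hand_in
print(hand_in())"
```

```text
the job is handed in; nothing more can be done
None
```

The job is done and handed in at about 51 s. All four boxes (two tan, two blue) are in the dry box, its lid is shut and latched, and the keys were pressed bar, small round, large round.

**Last checks:**
- **Boxes:** they lie flat inside, with tops at 32 and 36 mm, below the 50 mm rim. I slid the first blue box about 25 mm along the case floor to make room for the second.
- **Lid:** its top is flat at 58 mm, as it should be when shut.
- **Latch:** the loop's bar is at y = -92 mm, behind the hook. The lever lies about 7° below level, at its end stop, and was unchanged in a second look after the keys. I did not measure the loop's stretch itself.
- **Keys:** each one reached a hard stop about 5.5 mm below its measured top, with 9 to 14 N on the finger, and came back up afterwards.
- **Bystanders:** those in view in the last pictures look where they were at the start. I compared them by eye only.

**What did not go as expected:**
- **Force on the lid:** a confirming push on the shut lid with the fingertips read 51 N at the wrist. That is under the 120 N wrist limit. It is above the 40 N body limit, but only the fingertips were touching.
- **Lever throw:** I never saw the expected 3 to 5 N at the dead centre, probably because the readings fell between steps. The lever and bar positions show that it went over.

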